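Kit the forming bars and preset the stroke counter

ROBOT

A 6-joint arm with a two-finger parallel gripper is mounted at the origin on the work surface. World frame = base frame: x ahead of the robot, y to its left, z up, the work surface at z = 0. Lengths are in m, angles in rad, forces in N, time in s.
With the tool pointing down it reaches from about 0.35 to 0.975 m from the base axis. Payload 4.9 kg.
Tool frame: the origin (TCP) lies on the front face of the gripper's body, between the roots of the fingers; the fingertips stand 73 mm ahead of it and the grasp point (between the pads) lies 54 mm ahead of it; z points along the fingers, y is the line along which they close (so a half turn about z gives the same grasp; the last joint's range is limited). The gripper opens to 85 mm and grips with 20 to 120 N. Pads are 22 mm wide; open, the fingers measure 114 mm over their backs; the gripper's body (76 mm by 85 mm) begins 54 mm behind the grasp point. The pads swing forward as they close: fully open they stand 13 mm farther back than shut.
Start: joints at [-1.275, 0.053, 1.613, -0, 1.476, -0.119], TCP at [0.252, -0.572, 0.304] pointing down, gripper open.
Joint ranges: [-3.01, 3.01], [-1.01, 2.22], [0.06, 2.58], [-1.02, 4.17], [0.09, 2.62], [-3.14, 3.14]. Speed limits (rad/s): [2.57, 2.57, 3.14, 3.14, 3.14, 3.14].

INTERFACE

Orientations are given as a rotation vector (axis times angle).
In Python, from station import status, imaging, order gives the robot as it stands.
- The arm moves only by the tool arm_command, never from a script. Its argument "increments" is a list of rows, each an object with "slide": the shift along the tool's x, y, z in m, a list of three; "spin": the turn about the tool's z in degrees; "gripper": the opening, from -1 (shut) to 1 (fully open). In form: [{"slide": [x, y, z], "spin": spin, "gripper": gripper}, ...]. A call has 1 to 8 rows; each row is the pose to reach, as a shift and turn from the pose commanded when the call began, along the tool's axes at that moment; what a row does not reach only later rows make up. A row lasts 1/12 s, in which the tool goes at most 41.7 mm and 7.16 degrees, less where a joint would pass 70% of its speed; a pose out of reach is approached as far as the arm can. A call with a gripper value outside its range is refused whole. The fingers move at their own pace and stop on an object; "newtons" is the grip in N (left out, the last holds). Time passes only in rows, so rows that repeat a pose let the fingers close. It gives the time, the measured TCP pose, the force, the opening and the grip force at its end, in the units of the state.
- status.get_obs(): the state, without advancing time (a new reading comes with each control period).
- imaging.get_image(name): name is "side" or "top" or "wrist"; returns a dict with "frame" (420x560x3 uint8, red, green, blue), "vfov" (degrees; the focal length in pixels is half the picture's height over the tangent of half this angle, whatever the lens; pixels are square), "cx", "cy" (the principal point, pixels), "k1" (the pictures are not rectified: a ray, as slopes to the right and down, at radius r is drawn at 1 + k1 r^2 times it, then the intrinsics apply), "view" (4x4, takes a point from world to camera coordinates); the wrist camera has in their place "mount" (4x4, takes a point from camera to tool coordinates, whose origin is the TCP and whose axes are the flange's). Camera axes: x right, y up, looking along -z (the intrinsics and any distortion apply to the point x, -y, -z); pixel columns grow to the right and rows downward; lengths in m; the calibration is good to about 2 mm. A picture is of the moment at which its call begins: read the wrist's pose just before it. There is no depth.
- order.finish_job(): hands the job in; it is judged then, once.
The state is a dict: "t": time; "q": joint angles; "dq": joint speeds; "effort": joint torques, N m; "tool_pos": TCP position; "tool_rot": TCP orientation; "contact_force": force on the tool from outside, world axes, zero at the start; "wrist_torque": the same for the moment, N m; "opening": finger opening in m; "grip_force": force on a finger pad.
Only numpy, scipy, OpenCV 4.12 (cv2) and the standard library are available. Lean on these libraries where they do the work, as an engineer would, in place of code of your own. Each camera call takes 0.05 s, during which the arm holds its last target. There are 200 camera calls.

TASK

Kit the next press job: collect every orange-sleeved forming bar, pulling those in the rack out of their spring clips and picking up those lying on the bench, and lay them all flat in the grey tray (they may lie on one another). Also roll the black knurled wheel of the green stroke counter by its edge until the digit centred in its window is the number of dots on the job card that lies on the red mat. Leave the jar, the bowl and the wooden block where they are.

Things in the scene. Friction and masses are not known exactly. Their poses are not given: they have to be found in the camera images.
- bar_1: round steel forming bar, 150 mm long, 18 mm diameter, with an orange square sleeve 24 x 24 x 48 mm round its middle (grip its flats; it stops rolling), 0.2 kg; origin at its middle on its axis, x along the bar, y and z square to the sleeve's sides. If present, it starts held by both ends in one of the rack's four clips; None if absent
- bar_2: round steel forming bar, 150 mm long, 18 mm diameter, with an orange square sleeve 24 x 24 x 48 mm round its middle (grip its flats; it stops rolling), 0.2 kg; origin at its middle on its axis, x along the bar, y and z square to the sleeve's sides. If present, it starts held by both ends in one of the rack's four clips; None if absent
- bar_3: round steel forming bar, 150 mm long, 18 mm diameter, with an orange square sleeve 24 x 24 x 48 mm round its middle (grip its flats; it stops rolling), 0.2 kg; origin at its middle on its axis, x along the bar, y and z square to the sleeve's sides. If present, it starts held by both ends in one of the rack's four clips; None if absent
- bar_4: round steel forming bar, 150 mm long, 18 mm diameter, with an orange square sleeve 24 x 24 x 48 mm round its middle (grip its flats; it stops rolling), 0.2 kg; origin at its middle on its axis, x along the bar, y and z square to the sleeve's sides. If present, it starts held by both ends in one of the rack's four clips; None if absent
- bar_5: round steel forming bar, 150 mm long, 18 mm diameter, with an orange square sleeve 24 x 24 x 48 mm round its middle (grip its flats; it stops rolling), 0.2 kg; origin at its middle on its axis, x along the bar, y and z square to the sleeve's sides. If present, it starts lying loose on the bench behind the rack, resting on its sleeve; None if absent
- bar_6: round steel forming bar, 150 mm long, 18 mm diameter, with an orange square sleeve 24 x 24 x 48 mm round its middle (grip its flats; it stops rolling), 0.2 kg; origin at its middle on its axis, x along the bar, y and z square to the sleeve's sides. If present, it starts lying loose on the bench behind the rack, resting on its sleeve; None if absent
- rack: fixed wooden rack, 140 x 300 mm, deck sloping up by 20 degrees along its +x; origin under its centre, deck 50 mm up there, back edge 74 mm. Four clip places at y = +108, +36, -36, -108 mm. A held bar lies up the slope (its x uphill), its axis 28 mm above the deck, its middle at x = -10, z = 76 mm of the rack frame
- clips (a point): middle of the rack, at the height of the held bars' middles; axes as the rack's. Each place has two pairs of sprung steel jaws 12 mm wide, 52 mm to either side of the bar's middle, 92 mm free between them, reaching 15 mm past the bar's axis, open away from the deck. A steady pull of about 10 N square to the deck (up and towards -x) snaps the bar out
- tray: fixed grey open tray, 210 (x) x 310 (y) x 32 mm high, walls and floor 5 mm; origin under its centre
- counter: fixed green stroke counter, 120 (x) x 90 (y) mm, casing 66 mm high; origin under its centre, x pointing away from the operator. Wheel axis along y, 48 mm up. The hood at y = -39 to +3 mm, top at 88 mm, has the window (20 x 24 mm, centre x = 0, y = -18 mm) showing one digit from above; digits read upright from the -x side (tops to +x)
- wheel_top (a point): top of the knurled wheel's rim, 94 mm up; rim 92 mm in diameter, 22 mm wide (along y), 6 mm above the hood and 28 mm above the casing, bare from above. Axes as the counter's. A closed fingertip pressed down on it by 4 to 12 N and moved along x rolls it without slipping
- wheel (a joint): thumbwheel angle, rad: digit d is centred in the window at d x 0.6283 (0 at 0, 9 at 5.655); end stops just below 0 and above 9. Moving the top of the rim along the counter's +x (away from the operator) raises it, 29 mm of rim a digit. Turns stiffly (0.04 N m), no detents, stays where left. Starts near digit 0, 1 or 2, or between them
- mat: flat red square on the bench, 90 mm, where the card of the job in hand lies; origin at its centre
- card_3: white job card 70 x 70 mm, 3 mm high, with 3 black dots 14 mm across; origin under its centre. One of the three cards lies on the red mat, the other two wait on the bench beyond the loose bars
- card_5: white job card 70 x 70 mm, 3 mm high, with 5 black dots 14 mm across; origin under its centre. One of the three cards lies on the red mat, the other two wait on the bench beyond the loose bars
- card_6: white job card 70 x 70 mm, 3 mm high, with 6 black dots 14 mm across; origin under its centre. One of the three cards lies on the red mat, the other two wait on the bench beyond the loose bars
- jar: bystander: glass jar with brass lid, 60 mm diameter, 75 mm high; origin under its centre
- tub: bystander: white plastic bowl (tub), 100 mm diameter, 50 mm high; origin under its centre
- block: bystander: dark wooden block 90 x 60 x 35 mm; origin under its centre
Mind the look-alikes: they are no part of the job. Leave any blue or yellow look-alike of the bar_5 alone. Of the things that look like the counter, the larger one is meant.

How it is judged:
At the end, for the whole second after the job is handed in: Every bar present lies at rest in the tray (middle within 100 mm of its centre along x and 150 mm along y, under 60 mm above the bench, within 27 degrees of level), and the wheel is within 0.17 rad of the digit equal to the number of dots on the card that lies on the red mat (x of bar_1 in the frame of tray between -0.1 and 0.1 m and y of bar_1 in the frame of tray between -0.15 and 0.15 m and height (world z) of each of bar_1, bar_2, bar_3, bar_4, bar_5, bar_6 below 0.06 m and linear speed of each of bar_1, bar_2, bar_3, bar_4, bar_5, bar_6 below 0.03 m/s and angle between bar_1's own x axis and vertical between 1.1 and 2.04 rad and x of bar_2 in the frame of tray between -0.1 and 0.1 m and y of bar_2 in the frame of tray between -0.15 and 0.15 m and angle between bar_2's own x axis and vertical between 1.1 and 2.04 rad and x of bar_3 in the frame of tray between -0.1 and 0.1 m and y of bar_3 in the frame of tray between -0.15 and 0.15 m and angle between bar_3's own x axis and vertical between 1.1 and 2.04 rad and x of bar_4 in the frame of tray between -0.1 and 0.1 m and y of bar_4 in the frame of tray between -0.15 and 0.15 m and angle between bar_4's own x axis and vertical between 1.1 and 2.04 rad and x of bar_5 in the frame of tray between -0.1 and 0.1 m and y of bar_5 in the frame of tray between -0.15 and 0.15 m and angle between bar_5's own x axis and vertical between 1.1 and 2.04 rad and x of bar_6 in the frame of tray between -0.1 and 0.1 m and y of bar_6 in the frame of tray between -0.15 and 0.15 m and angle between bar_6's own x axis and vertical between 1.1 and 2.04 rad and ((horizontal distance between card_3 and mat below 0.03 m and value of joint wheel between 1.715 and 2.055 rad) or (horizontal distance between card_5 and mat below 0.03 m and value of joint wheel between 2.972 and 3.312 rad) or (horizontal distance between card_6 and mat below 0.03 m and value of joint wheel between 3.6 and 3.94 rad))); the robot touches nothing.
It fails at once if the jar is moved by more than 40 mm (distance of jar from where it was at the start of the episode above 0.04 m).
It fails at once if the tub is moved by more than 40 mm (distance of tub from where it was at the start of the episode above 0.04 m).
It fails at once if the block is moved by more than 40 mm (distance of block from where it was at the start of the episode above 0.04 m).
Of bar_1, bar_2, bar_3, bar_4 only 3 to 4 are there at a start; the rules pass over those that are not, and their reading is None.
Of bar_5, bar_6 only 1 to 2 are there at a start; the rules pass over those that are not, and their reading is None.
At some moment in a run one of bar_5, bar_6 may be knocked a few centimetres aside while the robot is not near it.
Once in a run the grip may slacken for a moment while it holds something.
It also fails if it takes over 210 s, if anything falls off the work surface, if the arm or the gripper's body presses on something with over 40 N, if the wrist force passes 120 N, or if a joint passes its speed limit or range.

## Working session

There is one attempt and no reset: what is moved stays moved. The work goes in short steps, Python scripts to look and compute and a tool call to move; the robot and the scene stay as the last step left them, time stands still between calls to the robot, and variables do not carry over. Pictures are saved under pics/ and viewed, at most 14 in all, crops included, and the job is handed in when it is done.

Besides the shell and the picture viewer there is one more tool, called after ">>>" as a command line: name --argument value ..., lists and objects as JSON in quotes. arm_command: Moves the arm, as the interface text tells. Its arguments: {"type":"object","properties":{"increments":{"type":"array","items":{"type":"object","properties":{"slide":{"type":"array","items":{"type":"number"}},"spin":{"type":"number"},"gripper":{"type":"number"}}}},"newtons":{"type":"number"}},"required":["increments"]}

```bash
mkdir -p pics; ls; cat > h.py <<'E'
import numpy as np, cv2
from scipy.spatial.transform import Rotation as R
from station import status, imaging, order
def cam(name):
    o=status.get_obs(); d=imaging.get_image(name); im=d["frame"]; h,w=im.shape[:2]
    f=h/2/np.tan(np.radians(d["vfov"])/2)
    if name=="wrist":
        T=np.eye(4); T[:3,:3]=R.from_rotvec(o["tool_rot"]).as_matrix(); T[:3,3]=o["tool_pos"]; C=T@np.array(d["mount"])
    else: C=np.linalg.inv(np.array(d["view"]))
    return dict(im=im,f=f,cx=d["cx"],cy=d["cy"],k1=d["k1"],C=C,name=name)
def ray(c,u,v):
    x=np.array([(u-c["cx"])/c["f"],(v-c["cy"])/c["f"]]); p=x.copy()
    for _ in range(30): p=x/(1+c["k1"]*(p@p))
    r=c["C"][:3,:3]@np.array([p[0],-p[1],-1]); return c["C"][:3,3],r/np.linalg.norm(r)
def plane(c,u,v,z):
    o,r=ray(c,u,v); return o+r*(z-o[2])/r[2]
def proj(c,P):
    p=np.linalg.inv(c["C"])@np.append(P,1); s=np.array([p[0],-p[1]])/-p[2]
    s=s*(1+c["k1"]*(s@s)); return np.array([c["cx"],c["cy"]])+c["f"]*s
def tri(a,b):
    (o1,r1),(o2,r2)=a,b
    t=np.linalg.lstsq(np.c_[r1,-r2],o2-o1,rcond=None)[0]; p,q=o1+r1*t[0],o2+r2*t[1]
    return (p+q)/2,np.linalg.norm(p-q)
def save(im,n): cv2.imwrite("pics/"+n,cv2.cvtColor(im,cv2.COLOR_RGB2BGR))
E
python3 - <<'E'
from h import *
for n in("top","side"):
    c=cam(n); save(c["im"],n+"0.png"); print(n,c["f"],c["cx"],c["cy"],c["k1"],c["C"].round(3))
print(status.get_obs())
E
```

```text
pics
top 443.49289566168176 279.8658457062201 210.74540794686763 -0.04395830831096227 [[ 0.021  0.993 -0.115  0.407]
 [-1.     0.024  0.02   0.124]
 [ 0.022  0.115  0.993  1.308]
 [ 0.     0.     0.     1.   ]]
side 395.7094339964243 283.4131528244902 210.15481676783125 -0.08680595753084888 [[-0.851  0.401 -0.34   0.093]
 [-0.525 -0.635  0.566  0.834]
 [ 0.011  0.66   0.751  1.059]
 [ 0.     0.     0.     1.   ]]
{'t': 0.1, 'q': array([-1.27499766e+00,  5.33201290e-02,  1.61416770e+00,  7.32020868e-06,
        1.47605553e+00, -1.18961128e-01]), 'dq': array([ 0.00023306, -0.00137151, -0.00320941,  0.00049365,  0.00042819,
       -0.0008992 ]), 'effort': array([ 9.63926723e-04, -3.94901741e+01, -3.71363068e+01, -9.45578813e-05,
        3.94356539e-03,  5.01805062e-06]), 'tool_pos': array([ 0.25175027, -0.57157087,  0.30276111]), 'tool_rot': array([-3.07237821e+00, -6.46442102e-01,  2.59016210e-04]), 'contact_force': array([-0.30033007,  0.30087818, -0.0367941 ]), 'wrist_torque': array([ 0.00810313,  0.04427715, -0.03795666]), 'grip_force': 0.0, 'opening': 0.08509495667410354}
```

View pics/top0.png

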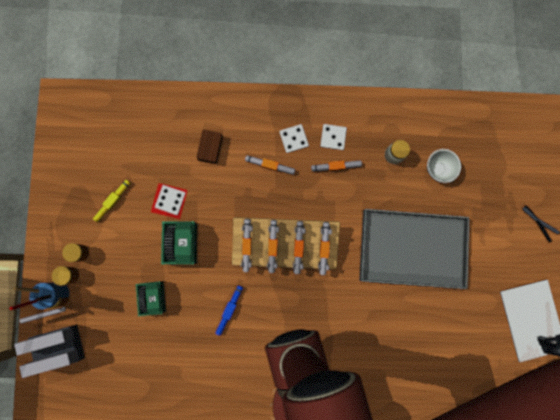

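View pics/side0.png

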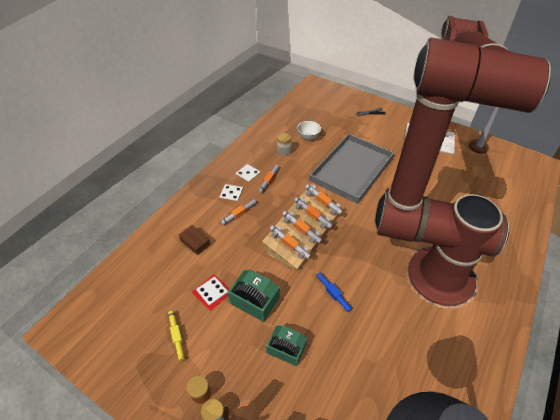

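The card on the red mat (169,200) shows 6 dots, so the target is digit 6 (3.77 rad).

What could be taken for what, in the top view:
- **Bars, wanted (orange):** rack at (247,246), (273,246), (299,246) and (325,248); loose at (270,165) and (337,167).
- **Bar look-alikes:** blue at (230,310) and yellow at (112,200), both left alone.
- **Counters:** the large one at (180,243) is wanted; the small one at (151,298) is the look-alike.

Next I measure these.

```bash
cat >> h.py <<'E'
def orange(c,amin=40):
    h=cv2.cvtColor(c["im"],cv2.COLOR_RGB2HSV); m=cv2.inRange(h,(4,190,140),(16,255,255))
    m=cv2.morphologyEx(m,cv2.MORPH_OPEN,np.ones((2,2),np.uint8))
    out=[]
    for k in cv2.findContours(m,cv2.RETR_EXTERNAL,cv2.CHAIN_APPROX_NONE)[0]:
        if cv2.contourArea(k)<amin: continue
        M=cv2.moments(k); out.append((M["m10"]/M["m00"],M["m01"]/M["m00"],cv2.contourArea(k),k))
    return out
E
python3 - <<'E'
from h import *
t=cam("top"); s=cam("side")
S=orange(s)
print([tuple(np.round(b[:3],1)) for b in S])
for b in orange(t):
    best=min(((tri(ray(t,*b[:2]),ray(s,*x[:2])),x) for x in S),key=lambda q:q[0][1])
    print(np.round(b[:3],1),np.round(best[0][0],4),round(best[0][1],4),np.round(best[1][:2],1))
# mat, counter, tray masks
h=cv2.cvtColor(t["im"],cv2.COLOR_RGB2HSV)
for nm,lo,hi in(("green",(65,100,20),(95,255,255)),("red",(0,200,140),(3,255,255)),("blue",(100,150,80),(125,255,255)),("yel",(24,180,120),(35,255,255))):
    for k in cv2.findContours(cv2.inRange(h,lo,hi),0,2)[0]:
        if cv2.contourArea(k)>60:
            r=cv2.minAreaRect(k); print(nm,r, plane(t,*r[0],0.066 if nm=="green" else .0).round(3))
for uv in((363,212),(469,213),(466,287),(361,281)): print("tray",plane(t,*uv,.032).round(3))
big=cv2.resize(t["im"][190:330,120:360],None,fx=3.3,fy=3.3,interpolation=cv2.INTER_CUBIC); save(big,"crop1.png")
E
```

```text
[(np.float64(290.5), np.float64(242.2), np.float64(110.5)), (np.float64(302.6), np.float64(227.1), np.float64(103.0)), (np.float64(313.5), np.float64(212.9), np.float64(95.0)), (np.float64(239.2), np.float64(210.9), np.float64(47.5)), (np.float64(324.1), np.float64(199.6), np.float64(91.5))]
[325.3 250.2 113.5] [ 0.4455 -0.0286  0.0683] 0.0057 [324.1 199.6]
[299.2 249.2 104.5] [0.4466 0.0449 0.07  ] 0.0059 [313.5 212.9]
[273.5 248.   98. ] [0.4478 0.1162 0.0695] 0.0048 [302.6 227.1]
[247.4 247.1  95.5] [0.449  0.189  0.0703] 0.0053 [290.5 242.2]
[337.3 165.2  92.5] [ 0.8073 -0.0824 -0.2662] 0.1096 [239.2 210.9]
[270.9 164.4 100. ] [0.6968 0.1285 0.0084] 0.0015 [239.2 210.9]
green ((150.11050415039062, 298.13116455078125), (30.74178695678711, 24.681148529052734), 85.42607879638672) [0.3   0.452 0.066]
green ((178.5, 242.5), (41.0, 33.0), 90.0) [0.455 0.38  0.066]
red ((168.53726196289062, 201.06591796875), (29.012596130371094, 28.85201072692871), 15.52410888671875) [0.58  0.429 0.   ]
blue ((227.80003356933594, 312.4000549316406), (8.049844741821289, 47.404640197753906), 26.56505012512207) [0.259 0.243 0.   ]
yel ((108.36065673828125, 201.9672088623047), (8.194360733032227, 45.83720397949219), 39.80556869506836) [0.573 0.608 0.   ]
tray [ 0.557 -0.143  0.032]
tray [ 0.562 -0.458  0.032]
tray [ 0.346 -0.444  0.032]
tray [ 0.358 -0.138  0.032]
```

View pics/crop1.png

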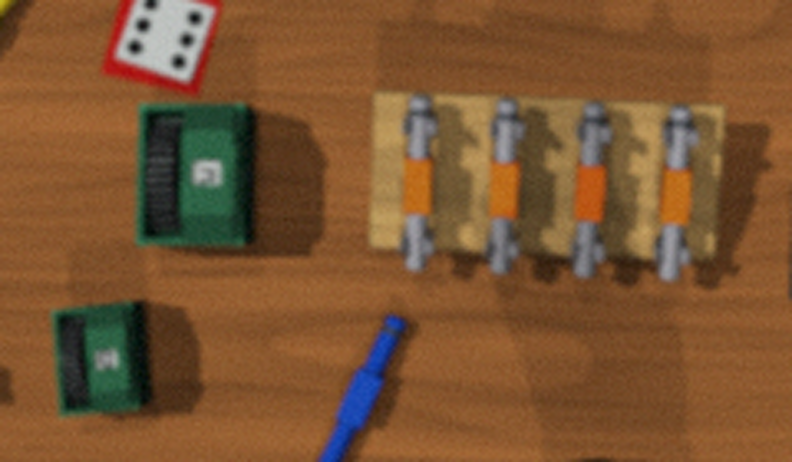

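The crop confirms the choices: four orange bars in the rack, the larger counter at crop (195,175) with its wheel to the left at (160,175), and 6 dots on the mat card. Now I go above the rack and look with the wrist camera.

```bash
cat >> h.py <<'E'
def go(x,y,z,axis=None):
    "slide/spin to TCP x,y,z with tool y along world angle axis (deg, mod 180)"
    o=status.get_obs(); Rm=R.from_rotvec(o["tool_rot"]).as_matrix()
    d=Rm.T@(np.array([x,y,z])-o["tool_pos"]); ya=np.degrees(np.arctan2(Rm[1,1],Rm[0,1])); sp=0
    if axis is not None: sp=-((axis-ya+90)%180-90)   # tool z down: spin opposite to world yaw
    print("slide",d.round(4),"spin",round(sp,1),"yaw_y",round(ya,1),"q6",round(np.degrees(o["q"][5])),"rows",int(np.ceil(max(np.linalg.norm(d)/.0417,abs(sp)/7.16))))
E
python3 -c "
from h import *
go(.42,.08,.32,89)"
```

```text
slide [ 0.4166 -0.5287 -0.0161] spin 24.8 yaw_y -66.2 q6 -7 rows 17
```

>>> arm_command --increments '[{"slide": [0.2, -0.26, -0.016], "spin": 25}, {"slide": [0.2, -0.26, -0.016], "spin": 25}, {"slide": [0.2, -0.26, -0.016], "spin": 25}, {"slide": [0.417, -0.529, -0.016], "spin": 25}, {"slide": [0.417, -0.529, -0.016], "spin": 25}, {"slide": [0.417, -0.529, -0.016], "spin": 25}, {"slide": [0.417, -0.529, -0.016], "spin": 25}, {"slide": [0.417, -0.529, -0.016], "spin": 25}]' --newtons 60

```text
validation failed for argument at $.in...
```

```bash
python3 -c "
from h import *
go(.42,.08,.32,89)"
```

```text
slide [ 0.4166 -0.5287 -0.0161] spin 24.8 yaw_y -66.2 q6 -7 rows 17
```

Probably every row needs the gripper value, so I add it.

>>> arm_command --increments '[{"slide": [0.417, -0.529, -0.016], "spin": 25, "gripper": 0.2}, {"slide": [0.417, -0.529, -0.016], "spin": 25, "gripper": 0.2}, {"slide": [0.417, -0.529, -0.016], "spin": 25, "gripper": 0.2}, {"slide": [0.417, -0.529, -0.016], "spin": 25, "gripper": 0.2}, {"slide": [0.417, -0.529, -0.016], "spin": 25, "gripper": 0.2}, {"slide": [0.417, -0.529, -0.016], "spin": 25, "gripper": 0.2}, {"slide": [0.417, -0.529, -0.016], "spin": 25, "gripper": 0.2}, {"slide": [0.417, -0.529, -0.016], "spin": 25, "gripper": 0.2}]' --newtons 60

```text
t: 0.87
tool_pos: [0.3351, -0.2474, 0.3116]
tool_rot: [3.141, -0.035, 0.0]
contact_force: [1.3, 0.9, 0.3]
opening: 0.0513
grip_force: 0.0
```

```bash
python3 -c "
from h import *
go(.42,.08,.32,89)"
```

```text
slide [ 0.0776 -0.3292 -0.0083] spin -0.3 yaw_y -91.3 q6 45 rows 9
```

>>> arm_command --increments '[{"slide": [0.078, -0.329, -0.008], "spin": 0, "gripper": 0.2}, {"slide": [0.078, -0.329, -0.008], "spin": 0, "gripper": 0.2}, {"slide": [0.078, -0.329, -0.008], "spin": 0, "gripper": 0.2}, {"slide": [0.078, -0.329, -0.008], "spin": 0, "gripper": 0.2}, {"slide": [0.078, -0.329, -0.008], "spin": 0, "gripper": 0.2}, {"slide": [0.078, -0.329, -0.008], "spin": 0, "gripper": 0.2}, {"slide": [0.078, -0.329, -0.008], "spin": 0, "gripper": 0.2}, {"slide": [0.078, -0.329, -0.008], "spin": 0, "gripper": 0.2}]'

```text
t: 1.53
tool_pos: [0.4189, 0.0755, 0.3199]
tool_rot: [3.141, -0.033, 0.002]
contact_force: [1.0, -0.2, -0.2]
opening: 0.0511
grip_force: 0.0
```

```bash
python3 - <<'E'
from h import *
c=cam("wrist"); save(c["im"],"w1.png"); print(c["C"].round(3),c["f"]); 
for b in orange(c,150): print(np.round(b[:3],1),cv2.minAreaRect(b[3]),plane(c,*b[:2],.085).round(4))
E
```

```text
[[-0.02   0.948  0.317  0.5  ]
 [-1.    -0.019 -0.008  0.073]
 [-0.001 -0.317  0.949  0.389]
 [ 0.     0.     0.     1.   ]] 317.52039263433255
[163.4 165.7 946.5] ((163.1123504638672, 165.82022094726562), (50.368534088134766, 23.685203552246094), 77.00537872314453) [0.4483 0.1896 0.085 ]
[237.8 165.  969.5] ((237.27352905273438, 164.0558624267578), (47.705223083496094, 24.312788009643555), 85.60128784179688) [0.4473 0.1173 0.085 ]
[ 312.6  164.4 1050.5] ((312.9033203125, 162.41612243652344), (25.819353103637695, 50.00001525878906), 2.2906100749969482) [0.4464 0.0451 0.085 ]
[ 386.9  163.7 1083. ] ((387.79827880859375, 161.56942749023438), (29.930530548095703, 51.414676666259766), 4.969740390777588) [ 0.4458 -0.0268  0.085 ]
```

View pics/w1.png

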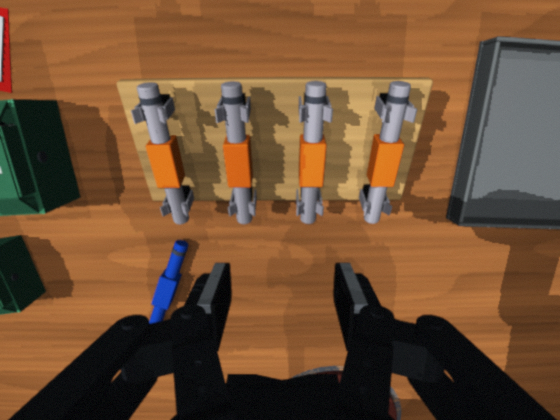

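The wrist picture shows the four bars at (163,166), (238,165), (313,164) and (387,164). Their 72 mm spacing comes out right for a plane near 85 mm. Now I cross-check the height with the top view and locate the loose bars.

```bash
python3 - <<'E'
from h import *
t=cam("top"); c=cam("wrist")
W=orange(c,150)
for b in orange(t):
    best=min((tri(ray(t,*b[:2]),ray(c,*x[:2])) for x in W),key=lambda q:q[1])
    print(np.round(b[:2],1),best[0].round(4),round(best[1],4),"loose@.024",plane(t,*b[:2],.022).round(4))
E
python3 -c "
from h import *
go(.458,-.027,.20,89)"
```

```text
[247.4 247.3] [0.4471 0.1879 0.0867] 0.0038 loose@.024 [0.4475 0.1902 0.022 ]
[337.3 165.7] [0.5493 0.0338 0.6819] 0.0085 loose@.024 [ 0.6947 -0.0686  0.022 ]
[270.6 164.2] [0.5495 0.1165 0.6802] 0.0209 loose@.024 [0.6937 0.1291 0.022 ]
slide [0.0407 0.1023 0.1196] spin 0.2 yaw_y -90.8 q6 91 rows 4
```

>>> arm_command --increments '[{"slide": [0.034, 0.102, 0.09], "spin": 0, "gripper": 0.2}, {"slide": [0.034, 0.102, 0.09], "spin": 0, "gripper": 0.2}, {"slide": [0.034, 0.102, 0.09], "spin": 0, "gripper": 0.2}, {"slide": [0.034, 0.102, 0.09], "spin": 0, "gripper": 0.2}, {"slide": [0.034, 0.102, 0.09], "spin": 0, "gripper": 0.2}]'

```text
t: 2.1
tool_pos: [0.4492, -0.0322, 0.2262]
tool_rot: [-3.14, 0.043, 0.01]
contact_force: [-0.1, 0.4, -0.1]
opening: 0.0511
grip_force: 0.0
```

```bash
python3 - <<'E'
from h import *
c=cam("wrist"); save(c["im"],"w2.png")
for b in orange(c,150): print(np.round(b[:3],1),plane(c,*b[:2],.087).round(4),cv2.boundingRect(b[3]))
go(.451,-.027,.13,89)
E
```

```text
[  73.7  232.  1468. ] [0.4486 0.1178 0.087 ] (47, 204, 55, 55)
[ 172.9  231.1 1583. ] [0.4476 0.0452 0.087 ] (150, 202, 46, 57)
[ 274.6  229.7 1650.5] [ 0.4469 -0.0273  0.087 ] (257, 194, 35, 64)
slide [ 0.0013 -0.004   0.0983] spin -0.5 yaw_y -91.5 q6 78 rows 3
```

View pics/w2.png

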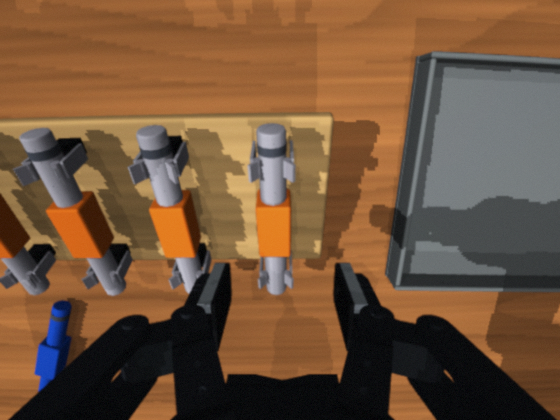

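The wrist view shows bar 4's sleeve at (274,230), between the fingers (about 220 and 345). It agrees with the earlier fix to 1 mm, so I descend and grip.

>>> arm_command --increments '[{"slide": [0.001, -0.004, 0.04], "spin": 0, "gripper": 0.2}, {"slide": [0.001, -0.004, 0.08], "spin": 0, "gripper": 0.2}, {"slide": [0.001, -0.004, 0.096], "spin": 0, "gripper": 0.2}, {"slide": [0.001, -0.004, 0.096], "spin": 0, "gripper": 0.2}, {"slide": [0.001, -0.004, 0.096], "spin": 0, "gripper": -0.8}, {"slide": [0.001, -0.004, 0.096], "spin": 0, "gripper": -0.8}, {"slide": [0.001, -0.004, 0.096], "spin": 0, "gripper": -0.8}, {"slide": [0.001, -0.004, 0.096], "spin": 0, "gripper": -0.8}]' --newtons 70

```text
t: 2.82
tool_pos: [0.4538, -0.0257, 0.137]
tool_rot: [3.141, -0.033, 0.008]
contact_force: [-0.9, 1.1, 7.0]
opening: 0.0233
grip_force: 69.0
```

```bash
python3 -c "
from h import *
go(.451,-.027,.13,89)"
```

```text
slide [-0.0028  0.0013  0.007 ] spin -0.2 yaw_y -91.2 q6 79 rows 1
```

>>> arm_command --increments '[{"slide": [-0.003, 0, -0.008], "spin": 0, "gripper": -0.8}, {"slide": [-0.006, 0, -0.016], "spin": 0, "gripper": -0.8}, {"slide": [-0.009, 0, -0.024], "spin": 0, "gripper": -0.8}, {"slide": [-0.012, 0, -0.032], "spin": 0, "gripper": -0.8}, {"slide": [-0.016, 0, -0.045], "spin": 0, "gripper": -0.8}, {"slide": [-0.02, 0, -0.06], "spin": 0, "gripper": -0.8}, {"slide": [-0.02, 0, -0.09], "spin": 0, "gripper": -0.8}, {"slide": [-0.02, 0, -0.11], "spin": 0, "gripper": -0.8}]' --newtons 70

```text
t: 3.48
tool_pos: [0.4315, -0.025, 0.246]
tool_rot: [3.141, -0.034, 0.002]
contact_force: [0.4, -0.1, -2.3]
opening: 0.0226
grip_force: 70.4
```

```bash
python3 -c "
from h import *
c=cam('wrist'); save(c['im'],'w3.png')
for b in orange(c,150): print(np.round(b[:3],1),cv2.boundingRect(b[3]))
go(.456,-.411,.23,89)
go(.456,-.411,.092,89)"
```

```text
[ 282.4  310.6 3387.5] (255, 251, 56, 98)
[ 11.1 209.2 815.5] (0, 176, 33, 53)
[ 187.9  200.3 1514. ] (167, 172, 42, 56)
[  93.5  201.2 1437.5] (69, 172, 50, 57)
slide [0.0305 0.3849 0.0217] spin -0.2 yaw_y -91.2 q6 78 rows 10
slide [0.0293 0.3847 0.1597] spin -0.2 yaw_y -91.2 q6 78 rows 11
```

View pics/w3.png

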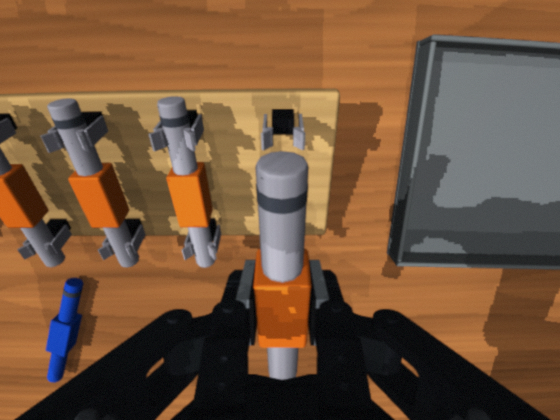

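Bar 4 is out of its clips and held at (282,310). I carry it to the far side of the tray.

>>> arm_command --increments '[{"slide": [0.029, 0.385, 0.02], "spin": 0, "gripper": -0.8}, {"slide": [0.029, 0.385, 0.02], "spin": 0, "gripper": -0.8}, {"slide": [0.029, 0.385, 0.02], "spin": 0, "gripper": -0.8}, {"slide": [0.029, 0.385, 0.02], "spin": 0, "gripper": -0.8}, {"slide": [0.029, 0.385, 0.02], "spin": 0, "gripper": -0.8}, {"slide": [0.029, 0.385, 0.02], "spin": 0, "gripper": -0.8}, {"slide": [0.029, 0.385, 0.02], "spin": 0, "gripper": -0.8}, {"slide": [0.029, 0.385, 0.02], "spin": 0, "gripper": -0.8}]'

```text
t: 4.2
tool_pos: [0.449, -0.3593, 0.2258]
tool_rot: [-3.14, 0.035, 0.001]
contact_force: [-0.1, -0.0, -1.9]
opening: 0.0229
grip_force: 70.5
```

```bash
python3 -c "
from h import *
go(.458,-.411,.1,89)"
```

```text
slide [0.0102 0.0516 0.1257] spin -0.3 yaw_y -91.3 q6 45 rows 4
```

>>> arm_command --increments '[{"slide": [0.01, 0.05, 0.03], "spin": 0, "gripper": -0.8}, {"slide": [0.01, 0.05, 0.07], "spin": 0, "gripper": -0.8}, {"slide": [0.01, 0.05, 0.1], "spin": 0, "gripper": -0.8}, {"slide": [0.01, 0.05, 0.118], "spin": 0, "gripper": -0.8}, {"slide": [0.01, 0.05, 0.124], "spin": 0, "gripper": -0.8}, {"slide": [0.01, 0.05, 0.124], "spin": 0, "gripper": -0.8}, {"slide": [0.01, 0.05, 0.124], "spin": 0, "gripper": -0.25}, {"slide": [0.01, 0.05, 0.124], "spin": 0, "gripper": -0.25}]'

```text
t: 4.87
tool_pos: [0.4601, -0.4088, 0.1055]
tool_rot: [3.138, -0.033, 0.006]
contact_force: [0.2, 0.5, 0.2]
opening: 0.0323
grip_force: 0.0
```

```bash
python3 -c "
from h import *
print(status.get_obs()['tool_pos'])
go(.452,.045,.23,89)"
```

```text
[ 0.46012963 -0.40882224  0.10553777]
slide [-0.0172 -0.4531 -0.1263] spin -0.2 yaw_y -91.2 q6 43 rows 12
```

>>> arm_command --increments '[{"slide": [0, 0, -0.04], "spin": 0, "gripper": -0.25}, {"slide": [0, 0, -0.08], "spin": 0, "gripper": -0.25}, {"slide": [0, -0.02, -0.118], "spin": 0, "gripper": 0.2}, {"slide": [-0.017, -0.453, -0.126], "spin": 0, "gripper": 0.2}, {"slide": [-0.017, -0.453, -0.126], "spin": 0, "gripper": 0.2}, {"slide": [-0.017, -0.453, -0.126], "spin": 0, "gripper": 0.2}, {"slide": [-0.017, -0.453, -0.126], "spin": 0, "gripper": 0.2}, {"slide": [-0.017, -0.453, -0.126], "spin": 0, "gripper": 0.2}]'

```text
t: 5.53
tool_pos: [0.456, -0.1786, 0.227]
tool_rot: [3.139, -0.034, 0.009]
contact_force: [0.2, 0.2, -0.5]
opening: 0.0512
grip_force: 0.0
```

```bash
python3 -c "
from h import *
c=cam('wrist');
for b in orange(c,150): print(np.round(b[:3],1),plane(c,*b[:2],.087).round(4))
print(status.get_obs()['tool_pos'])
t=cam('top')
for b in orange(t): print(np.round(b[:3],1),plane(t,*b[:2],.029).round(4), cv2.minAreaRect(b[3])[1:])
go(.452,.045,.23,89)"
```

```text
[ 537.1  195.1 1204. ] [ 0.4768 -0.3588  0.087 ]
[ 0.45578741 -0.17259317  0.2263491 ]
[299.6 249.1 106. ] [0.4455 0.0397 0.029 ] ((8.387594223022461, 15.031233787536621), 4.763641834259033)
[273.6 247.9 100. ] [0.4473 0.1147 0.029 ] ((14.0, 8.0), 90.0)
[247.2 247.3 109. ] [0.4473 0.1904 0.029 ] ((15.0, 8.0), 90.0)
[337.4 165.4  99. ] [ 0.6939 -0.0679  0.029 ] ((8.238751411437988, 14.214112281799316), 84.80557250976562)
[271.  164.3  88.5] [0.692 0.128 0.029] ((14.55213737487793, 8.48874568939209), 14.03624439239502)
slide [-0.0074 -0.2206 -0.0038] spin 0.1 yaw_y -90.9 q6 61 rows 6
```

>>> arm_command --increments '[{"slide": [-0.006, -0.218, 0], "spin": 0, "gripper": 0.2}, {"slide": [-0.006, -0.218, 0], "spin": 0, "gripper": 0.2}, {"slide": [-0.006, -0.218, 0], "spin": 0, "gripper": 0.2}, {"slide": [-0.006, -0.218, 0], "spin": 0, "gripper": 0.2}, {"slide": [-0.006, -0.218, 0], "spin": 0, "gripper": 0.2}, {"slide": [-0.006, -0.218, 0.01], "spin": 0, "gripper": 0.2}, {"slide": [-0.006, -0.218, 0.03], "spin": 0, "gripper": 0.2}, {"slide": [-0.006, -0.218, 0.03], "spin": 0, "gripper": 0.2}]'

```text
t: 6.3
tool_pos: [0.4532, 0.0387, 0.1923]
tool_rot: [3.141, -0.03, -0.003]
contact_force: [-0.7, -0.5, -1.9]
opening: 0.051
grip_force: 0.0
```

```bash
python3 -c "
from h import *
c=cam('wrist');
for b in orange(c,150): print(np.round(b[:3],1),plane(c,*b[:2],.087).round(4))
print(status.get_obs()['tool_pos'])
t=cam('top')
for b in orange(t): print(np.round(b[:3],1),plane(t,*b[:2],.029).round(4), cv2.minAreaRect(b[3])[1:])
go(.452,.045,.132,89)"
```

```text
[  38.6  255.4 1860.5] [0.4501 0.1902 0.087 ]
[ 152.7  255.4 1985. ] [0.4494 0.1176 0.087 ]
[ 270.7  254.8 2086. ] [0.4486 0.0452 0.087 ]
[0.45366108 0.0380848  0.19338964]
[453.6 248.9  91. ] [ 0.4554 -0.411   0.029 ] ((14.0, 7.0), 90.0)
[273.5 248.2 101.5] [0.4463 0.1149 0.029 ] ((15.0, 8.0), 90.0)
[247.1 247.4 106. ] [0.4471 0.1906 0.029 ] ((15.0, 8.0), 90.0)
[337.3 165.7 103. ] [ 0.6932 -0.0676  0.029 ] ((8.600895881652832, 14.214112281799316), 84.80557250976562)
[271.6 164.6  85. ] [0.6911 0.126  0.029 ] ((15.109660148620605, 7.966911792755127), 15.945395469665527)
slide [-0.0026 -0.0074  0.0624] spin -0.2 yaw_y -91.2 q6 87 rows 2
```

>>> arm_command --increments '[{"slide": [-0.002, -0.007, 0.03], "spin": 0, "gripper": 0.2}, {"slide": [-0.002, -0.007, 0.055], "spin": 0, "gripper": 0.2}, {"slide": [-0.002, -0.007, 0.06], "spin": 0, "gripper": 0.2}, {"slide": [-0.002, -0.007, 0.06], "spin": 0, "gripper": 0.2}, {"slide": [-0.002, -0.007, 0.06], "spin": 0, "gripper": -0.8}, {"slide": [-0.002, -0.007, 0.06], "spin": 0, "gripper": -0.8}, {"slide": [-0.002, -0.007, 0.06], "spin": 0, "gripper": -0.8}, {"slide": [-0.002, -0.007, 0.06], "spin": 0, "gripper": -0.8}]' --newtons 70

```text
t: 7.07
tool_pos: [0.4539, 0.045, 0.1363]
tool_rot: [-3.141, 0.035, -0.006]
contact_force: [-1.0, 1.0, 7.3]
opening: 0.023
grip_force: 69.2
```

>>> arm_command --increments '[{"slide": [-0.003, 0, -0.008], "spin": 0, "gripper": -0.8}, {"slide": [-0.006, 0, -0.016], "spin": 0, "gripper": -0.8}, {"slide": [-0.009, 0, -0.024], "spin": 0, "gripper": -0.8}, {"slide": [-0.012, 0, -0.032], "spin": 0, "gripper": -0.8}, {"slide": [-0.016, 0, -0.045], "spin": 0, "gripper": -0.8}, {"slide": [-0.02, 0, -0.06], "spin": 0, "gripper": -0.8}, {"slide": [-0.02, 0, -0.09], "spin": 0, "gripper": -0.8}, {"slide": [-0.02, 0, -0.11], "spin": 0, "gripper": -0.8}]' --newtons 70

```text
t: 7.73
tool_pos: [0.4318, 0.0454, 0.246]
tool_rot: [3.141, -0.034, 0.002]
contact_force: [1.0, -0.7, -1.4]
opening: 0.023
grip_force: 73.7
```

```bash
python3 -c "
from h import *
go(.458,-.363,.225,89)
go(.458,-.363,.103,89)"
```

```text
slide [0.035  0.4077 0.0213] spin -0.2 yaw_y -91.2 q6 87 rows 10
slide [0.0348 0.4076 0.1433] spin -0.2 yaw_y -91.2 q6 87 rows 11
```

>>> arm_command --increments '[{"slide": [0.035, 0.408, 0.02], "spin": 0, "gripper": -0.8}, {"slide": [0.035, 0.408, 0.02], "spin": 0, "gripper": -0.8}, {"slide": [0.035, 0.408, 0.02], "spin": 0, "gripper": -0.8}, {"slide": [0.035, 0.408, 0.02], "spin": 0, "gripper": -0.8}, {"slide": [0.035, 0.408, 0.02], "spin": 0, "gripper": -0.8}, {"slide": [0.035, 0.408, 0.02], "spin": 0, "gripper": -0.8}, {"slide": [0.035, 0.408, 0.02], "spin": 0, "gripper": -0.8}, {"slide": [0.035, 0.408, 0.02], "spin": 0, "gripper": -0.8}]'

```text
t: 8.4
tool_pos: [0.4528, -0.2888, 0.2281]
tool_rot: [3.141, -0.035, 0.0]
contact_force: [0.7, 0.0, -1.5]
opening: 0.0231
grip_force: 73.9
```

```bash
python3 -c "
from h import *
go(.458,-.363,.103,89)"
```

```text
slide [0.0068 0.074  0.1252] spin -0.3 yaw_y -91.3 q6 51 rows 4
```

>>> arm_command --increments '[{"slide": [0.006, 0.04, 0.01], "spin": 0, "gripper": -0.8}, {"slide": [0.006, 0.073, 0.03], "spin": 0, "gripper": -0.8}, {"slide": [0.006, 0.073, 0.07], "spin": 0, "gripper": -0.8}, {"slide": [0.006, 0.073, 0.1], "spin": 0, "gripper": -0.8}, {"slide": [0.006, 0.073, 0.12], "spin": 0, "gripper": -0.8}, {"slide": [0.006, 0.073, 0.124], "spin": 0, "gripper": -0.8}, {"slide": [0.006, 0.073, 0.124], "spin": 0, "gripper": -0.25}, {"slide": [0.006, 0.073, 0.124], "spin": 0, "gripper": -0.25}]'

```text
t: 9.07
tool_pos: [0.4589, -0.3607, 0.1056]
tool_rot: [3.139, -0.033, 0.003]
contact_force: [-0.1, -0.8, 0.7]
opening: 0.0323
grip_force: 0.0
```

>>> arm_command --increments '[{"slide": [0, 0, 0], "spin": 0, "gripper": -0.25}, {"slide": [0, 0, -0.04], "spin": 0, "gripper": -0.25}, {"slide": [0, 0, -0.08], "spin": 0, "gripper": -0.25}, {"slide": [-0.006, -0.04, -0.115], "spin": 0, "gripper": 0.2}, {"slide": [-0.006, -0.08, -0.12], "spin": 0, "gripper": 0.2}, {"slide": [-0.006, -0.12, -0.12], "spin": 0, "gripper": 0.2}, {"slide": [-0.006, -0.16, -0.12], "spin": 0, "gripper": 0.2}, {"slide": [-0.006, -0.2, -0.12], "spin": 0, "gripper": 0.2}]'

```text
t: 9.73
tool_pos: [0.457, -0.1622, 0.2273]
tool_rot: [3.138, -0.035, 0.01]
contact_force: [-0.3, -0.2, 0.4]
opening: 0.0512
grip_force: 0.0
```

```bash
python3 -c "
from h import *
t=cam('top')
for b in orange(t): print(np.round(b[:3],1),plane(t,*b[:2],.029).round(4), cv2.minAreaRect(b[3])[1:])
go(.453,.1175,.2,89)"
```

```text
[453.9 249.3  81. ] [ 0.4541 -0.4118  0.029 ] ((14.0, 7.0), 90.0)
[273.4 248.2 102. ] [0.4462 0.115  0.029 ] ((15.0, 8.0), 90.0)
[247.1 247.1 107.5] [0.4477 0.1909 0.029 ] ((15.0, 8.0), 90.0)
[337.3 165.5 102.5] [ 0.6936 -0.0676  0.029 ] ((8.724091529846191, 14.2456693649292), 83.6598129272461)
[270.8 164.4  95. ] [0.6916 0.1286 0.029 ] ((15.037208557128906, 8.246211051940918), 14.03624439239502)
slide [-0.0086 -0.2733  0.0271] spin 0.0 yaw_y -91.0 q6 63 rows 7
```

Bar 3 is down (likely hidden under the arm; checked later). Next is bar 2.

>>> arm_command --increments '[{"slide": [-0.006, -0.04, 0], "spin": 0, "gripper": 0.2}, {"slide": [-0.006, -0.08, 0], "spin": 0, "gripper": 0.2}, {"slide": [-0.006, -0.12, 0], "spin": 0, "gripper": 0.2}, {"slide": [-0.006, -0.16, 0], "spin": 0, "gripper": 0.2}, {"slide": [-0.006, -0.2, 0], "spin": 0, "gripper": 0.2}, {"slide": [-0.006, -0.24, 0.01], "spin": 0, "gripper": 0.2}, {"slide": [-0.006, -0.275, 0.025], "spin": 0, "gripper": 0.2}, {"slide": [-0.006, -0.275, 0.03], "spin": 0, "gripper": 0.2}]'

```text
t: 10.45
tool_pos: [0.4559, 0.1167, 0.1947]
tool_rot: [-3.139, 0.023, -0.005]
contact_force: [-0.4, 0.2, -0.3]
opening: 0.0513
grip_force: 0.0
```

```bash
python3 -c "
from h import *
c=cam('wrist');
for b in orange(c,150): print(np.round(b[:3],1),plane(c,*b[:2],.087).round(4))
t=cam('top')
for b in orange(t): print(np.round(b[:3],1),plane(t,*b[:2],.029).round(4), cv2.minAreaRect(b[3])[1:])
go(.453,.1175,.132,89)"
```

```text
[ 164.9  256.1 1909.5] [0.4504 0.1894 0.087 ]
[ 278.   255.6 1465. ] [0.45  0.119 0.087]
[435.9 249.7 103.5] [ 0.4519 -0.3582  0.029 ] ((14.0, 8.0), 90.0)
[453.5 248.8  94. ] [ 0.4556 -0.4107  0.029 ] ((14.0, 7.0), 90.0)
[337.5 165.4 101.5] [ 0.6939 -0.0681  0.029 ] ((8.258808135986328, 15.224069595336914), 84.2894058227539)
[270.7 164.3 101. ] [0.692  0.1288 0.029 ] ((15.764815330505371, 8.00367546081543), 14.03624439239502)
slide [-0.0032 -0.0045  0.0624] spin -0.0 yaw_y -91.0 q6 96 rows 2
```

>>> arm_command --increments '[{"slide": [-0.002, -0.004, 0.03], "spin": 0, "gripper": 0.2}, {"slide": [-0.002, -0.004, 0.055], "spin": 0, "gripper": 0.2}, {"slide": [-0.002, -0.004, 0.06], "spin": 0, "gripper": 0.2}, {"slide": [-0.002, -0.004, 0.06], "spin": 0, "gripper": 0.2}, {"slide": [-0.002, -0.004, 0.06], "spin": 0, "gripper": -0.8}, {"slide": [-0.002, -0.004, 0.06], "spin": 0, "gripper": -0.8}, {"slide": [-0.002, -0.004, 0.06], "spin": 0, "gripper": -0.8}, {"slide": [-0.002, -0.004, 0.06], "spin": 0, "gripper": -0.8}]' --newtons 70

```text
t: 11.22
tool_pos: [0.4559, 0.1162, 0.1363]
tool_rot: [-3.139, 0.035, -0.007]
contact_force: [-1.6, 2.4, 6.9]
opening: 0.0228
grip_force: 69.3
```

>>> arm_command --increments '[{"slide": [-0.003, 0, -0.008], "spin": 0, "gripper": -0.8}, {"slide": [-0.006, 0, -0.016], "spin": 0, "gripper": -0.8}, {"slide": [-0.009, 0, -0.024], "spin": 0, "gripper": -0.8}, {"slide": [-0.012, 0, -0.032], "spin": 0, "gripper": -0.8}, {"slide": [-0.016, 0, -0.045], "spin": 0, "gripper": -0.8}, {"slide": [-0.02, 0, -0.06], "spin": 0, "gripper": -0.8}, {"slide": [-0.02, 0, -0.09], "spin": 0, "gripper": -0.8}, {"slide": [-0.02, 0, -0.11], "spin": 0, "gripper": -0.8}]' --newtons 70

```text
t: 11.88
tool_pos: [0.4339, 0.1158, 0.2458]
tool_rot: [3.14, -0.034, 0.002]
contact_force: [1.3, 0.3, -0.9]
opening: 0.0228
grip_force: 69.9
```

```bash
python3 -c "
from h import *
go(.458,-.310,.225,89)"
```

```text
slide [0.0333 0.4252 0.0212] spin -0.2 yaw_y -91.2 q6 97 rows 11
```

>>> arm_command --increments '[{"slide": [0.033, 0.425, 0.02], "spin": 0, "gripper": -0.8}, {"slide": [0.033, 0.425, 0.02], "spin": 0, "gripper": -0.8}, {"slide": [0.033, 0.425, 0.02], "spin": 0, "gripper": -0.8}, {"slide": [0.033, 0.425, 0.02], "spin": 0, "gripper": -0.8}, {"slide": [0.033, 0.425, 0.02], "spin": 0, "gripper": -0.8}, {"slide": [0.033, 0.425, 0.02], "spin": 0, "gripper": -0.8}, {"slide": [0.033, 0.425, 0.02], "spin": 0, "gripper": -0.8}, {"slide": [0.033, 0.425, 0.02], "spin": 0, "gripper": -0.8}]'

```text
t: 12.55
tool_pos: [0.452, -0.2186, 0.2286]
tool_rot: [3.14, -0.035, 0.0]
contact_force: [0.3, 0.0, -1.2]
opening: 0.0231
grip_force: 69.9
```

```bash
python3 -c "
from h import *
go(.458,-.310,.103,89)"
```

```text
slide [0.008  0.0911 0.1257] spin -0.3 yaw_y -91.3 q6 57 rows 4
```

>>> arm_command --increments '[{"slide": [0.007, 0.04, 0], "spin": 0, "gripper": -0.8}, {"slide": [0.007, 0.08, 0.01], "spin": 0, "gripper": -0.8}, {"slide": [0.007, 0.09, 0.04], "spin": 0, "gripper": -0.8}, {"slide": [0.007, 0.09, 0.08], "spin": 0, "gripper": -0.8}, {"slide": [0.007, 0.09, 0.115], "spin": 0, "gripper": -0.8}, {"slide": [0.007, 0.09, 0.124], "spin": 0, "gripper": -0.8}, {"slide": [0.007, 0.09, 0.124], "spin": 0, "gripper": -0.8}, {"slide": [0.007, 0.09, 0.124], "spin": 0, "gripper": -0.25}]'

```text
t: 13.22
tool_pos: [0.4584, -0.3068, 0.1052]
tool_rot: [3.14, -0.033, 0.001]
contact_force: [0.8, -0.7, 0.6]
opening: 0.0316
grip_force: 0.0
```

>>> arm_command --increments '[{"slide": [0, 0, 0], "spin": 0, "gripper": -0.25}, {"slide": [0, 0, -0.04], "spin": 0, "gripper": -0.25}, {"slide": [0, 0, -0.08], "spin": 0, "gripper": -0.25}, {"slide": [-0.006, -0.04, -0.115], "spin": 0, "gripper": 0.2}, {"slide": [-0.006, -0.08, -0.12], "spin": 0, "gripper": 0.2}, {"slide": [-0.006, -0.12, -0.12], "spin": 0, "gripper": 0.2}, {"slide": [-0.006, -0.16, -0.12], "spin": 0, "gripper": 0.2}, {"slide": [-0.006, -0.2, -0.12], "spin": 0, "gripper": 0.2}]'

```text
t: 13.88
tool_pos: [0.4572, -0.1087, 0.2285]
tool_rot: [3.138, -0.035, 0.012]
contact_force: [0.7, 0.6, 0.4]
opening: 0.0516
grip_force: 0.0
```

```bash
python3 -c "
from h import *
go(.454,.1895,.2,89)"
```

```text
slide [-0.01   -0.2981  0.0275] spin -0.3 yaw_y -91.3 q6 69 rows 8
```

>>> arm_command --increments '[{"slide": [-0.006, -0.04, 0], "spin": 0, "gripper": 0.2}, {"slide": [-0.006, -0.08, 0], "spin": 0, "gripper": 0.2}, {"slide": [-0.006, -0.12, 0], "spin": 0, "gripper": 0.2}, {"slide": [-0.006, -0.16, 0], "spin": 0, "gripper": 0.2}, {"slide": [-0.006, -0.2, 0], "spin": 0, "gripper": 0.2}, {"slide": [-0.006, -0.24, 0.01], "spin": 0, "gripper": 0.2}, {"slide": [-0.006, -0.278, 0.025], "spin": 0, "gripper": 0.2}, {"slide": [-0.006, -0.298, 0.03], "spin": 0, "gripper": 0.2}]'

```text
t: 14.55
tool_pos: [0.4567, 0.192, 0.1962]
tool_rot: [-3.139, 0.028, -0.007]
contact_force: [-0.4, -0.9, -0.1]
opening: 0.0514
grip_force: 0.0
```

```bash
python3 -c "
from h import *
c=cam('wrist');
for b in orange(c,150): print(np.round(b[:3],1),plane(c,*b[:2],.087).round(4))
t=cam('top')
for b in orange(t): print(np.round(b[:3],1),plane(t,*b[:2],.029).round(4), cv2.minAreaRect(b[3])[1:])
go(.454,.1895,.132,89)"
```

```text
[ 283.8  253.3 1342. ] [0.4518 0.1907 0.087 ]
[453.5 248.8  95. ] [ 0.4556 -0.4107  0.029 ] ((14.0, 7.0), 90.0)
[436.  249.4 104. ] [ 0.4528 -0.3583  0.029 ] ((15.0, 8.0), 90.0)
[419.7 248.5  97. ] [ 0.4544 -0.3102  0.029 ] ((14.0, 8.0), 90.0)
[337.3 165.6  96.5] [ 0.6935 -0.0677  0.029 ] ((8.171934127807617, 14.2456693649292), 83.6598129272461)
[270.6 164.4  98. ] [0.6916 0.129  0.029 ] ((14.909984588623047, 8.06893253326416), 15.255118370056152)
slide [-0.0029  0.0018  0.064 ] spin 0.1 yaw_y -90.9 q6 105 rows 2
```

>>> arm_command --increments '[{"slide": [-0.002, 0.002, 0.03], "spin": 0, "gripper": 0.2}, {"slide": [-0.002, 0.002, 0.055], "spin": 0, "gripper": 0.2}, {"slide": [-0.002, 0.002, 0.062], "spin": 0, "gripper": 0.2}, {"slide": [-0.002, 0.002, 0.062], "spin": 0, "gripper": 0.2}, {"slide": [-0.002, 0.002, 0.062], "spin": 0, "gripper": -0.8}, {"slide": [-0.002, 0.002, 0.062], "spin": 0, "gripper": -0.8}, {"slide": [-0.002, 0.002, 0.062], "spin": 0, "gripper": -0.8}, {"slide": [-0.002, 0.002, 0.062], "spin": 0, "gripper": -0.8}]' --newtons 70

```text
t: 15.32
tool_pos: [0.4562, 0.1875, 0.1351]
tool_rot: [-3.137, 0.035, -0.007]
contact_force: [-2.2, 5.6, 3.7]
opening: 0.0227
grip_force: 68.8
```

>>> arm_command --increments '[{"slide": [-0.003, 0, -0.008], "spin": 0, "gripper": -0.8}, {"slide": [-0.006, 0, -0.016], "spin": 0, "gripper": -0.8}, {"slide": [-0.009, 0, -0.024], "spin": 0, "gripper": -0.8}, {"slide": [-0.012, 0, -0.032], "spin": 0, "gripper": -0.8}, {"slide": [-0.016, 0, -0.045], "spin": 0, "gripper": -0.8}, {"slide": [-0.02, 0, -0.06], "spin": 0, "gripper": -0.8}, {"slide": [-0.02, 0, -0.09], "spin": 0, "gripper": -0.8}, {"slide": [-0.02, 0, -0.11], "spin": 0, "gripper": -0.8}]' --newtons 70

```text
t: 15.98
tool_pos: [0.4346, 0.1864, 0.2445]
tool_rot: [-3.141, 0.034, -0.003]
contact_force: [1.0, 0.5, -1.1]
opening: 0.0231
grip_force: 70.1
```

```bash
python3 -c "
from h import *
go(.458,-.262,.225,89)"
```

```text
slide [0.0331 0.4478 0.0195] spin -0.2 yaw_y -91.2 q6 105 rows 11
```

>>> arm_command --increments '[{"slide": [0.033, 0.448, 0.02], "spin": 0, "gripper": -0.8}, {"slide": [0.033, 0.448, 0.02], "spin": 0, "gripper": -0.8}, {"slide": [0.033, 0.448, 0.02], "spin": 0, "gripper": -0.8}, {"slide": [0.033, 0.448, 0.02], "spin": 0, "gripper": -0.8}, {"slide": [0.033, 0.448, 0.02], "spin": 0, "gripper": -0.8}, {"slide": [0.033, 0.448, 0.02], "spin": 0, "gripper": -0.8}, {"slide": [0.033, 0.448, 0.02], "spin": 0, "gripper": -0.8}, {"slide": [0.033, 0.448, 0.02], "spin": 0, "gripper": -0.8}]'

```text
t: 16.65
tool_pos: [0.4514, -0.1483, 0.2281]
tool_rot: [3.14, -0.035, 0.003]
contact_force: [1.9, 0.1, -1.8]
opening: 0.023
grip_force: 70.1
```

```bash
python3 -c "
from h import *
go(.458,-.262,.103,89)"
```

```text
slide [0.0089 0.1134 0.1253] spin -0.3 yaw_y -91.3 q6 64 rows 5
```

>>> arm_command --increments '[{"slide": [0.008, 0.04, 0], "spin": 0, "gripper": -0.8}, {"slide": [0.008, 0.08, 0.005], "spin": 0, "gripper": -0.8}, {"slide": [0.008, 0.112, 0.02], "spin": 0, "gripper": -0.8}, {"slide": [0.008, 0.112, 0.06], "spin": 0, "gripper": -0.8}, {"slide": [0.008, 0.112, 0.1], "spin": 0, "gripper": -0.8}, {"slide": [0.008, 0.112, 0.122], "spin": 0, "gripper": -0.8}, {"slide": [0.008, 0.112, 0.123], "spin": 0, "gripper": -0.8}, {"slide": [0.008, 0.112, 0.123], "spin": 0, "gripper": -0.25}]'

```text
t: 17.32
tool_pos: [0.4568, -0.2579, 0.1036]
tool_rot: [-3.14, 0.034, 0.003]
contact_force: [0.3, -0.2, 1.5]
opening: 0.0318
grip_force: 0.0
```

>>> arm_command --increments '[{"slide": [0, 0, 0], "spin": 0, "gripper": -0.25}, {"slide": [0, 0, -0.04], "spin": 0, "gripper": -0.25}, {"slide": [0, 0, -0.08], "spin": 0, "gripper": -0.25}, {"slide": [0.02, -0.02, -0.115], "spin": 0, "gripper": 0.2}, {"slide": [0.04, -0.05, -0.12], "spin": 0, "gripper": 0.2}, {"slide": [0.07, -0.08, -0.12], "spin": 0, "gripper": 0.2}, {"slide": [0.1, -0.11, -0.12], "spin": 0, "gripper": 0.2}, {"slide": [0.13, -0.14, -0.12], "spin": 0, "gripper": 0.2}]'

```text
t: 17.98
tool_pos: [0.5916, -0.1213, 0.2297]
tool_rot: [3.138, -0.034, 0.013]
contact_force: [1.5, -0.8, 0.8]
opening: 0.0514
grip_force: 0.0
```

```bash
cat >> h.py <<'E'
def steel_axis(c,b,z=.012,win=70):
    "bar axis angle in world from sleeve's long side"
    k=b[3].reshape(-1,2).astype(float); P=np.array([plane(c,u,v,z)[:2] for u,v in k])
    (x,y),(w,h),a=cv2.minAreaRect((P*1e4).astype(np.float32)); a=a if w>h else a+90
    return np.array([x,y])/1e4,np.array([w,h])/1e4,((a+90)%180)-90
E
python3 -c "
from h import *
c=cam('wrist')
for b in orange(c,150): print(np.round(b[:3],1),plane(c,*b[:2],.022).round(4),steel_axis(c,b,.024))
t=cam('top')
for b in orange(t): print(np.round(b[:3],1),plane(t,*b[:2],.029).round(4), steel_axis(t,b,.022))
go(.63,-.068,.23)"
```

```text
[416.7 313.9 244.5] [ 0.4675 -0.2599  0.022 ] (array([ 0.46692515, -0.26051069]), array([0.02509197, 0.01841055]), 88.11060333251953)
[510.6 324.3 656.5] [ 0.4503 -0.3642  0.022 ] (array([ 0.45117212, -0.36250474]), array([0.02198746, 0.04529078]), -0.781463623046875)
[466.9 319.8 643. ] [ 0.4582 -0.3147  0.022 ] (array([ 0.4551916 , -0.31228201]), array([0.04676509, 0.02512725]), 0.8302043080329895)
[553.6 323.1 350. ] [ 0.4495 -0.4128  0.022 ] (array([ 0.45261782, -0.40782007]), array([0.0493463, 0.0166597]), 15.574545860290527)
[  3.5  98.3 192. ] [0.6886 0.1125 0.022 ] (array([0.6881915 , 0.11081115]), array([0.00615943, 0.02372501]), -15.534812927246094)
[ 212.8   80.7 1696. ] [ 0.696  -0.0678  0.022 ] (array([ 0.69563369, -0.06797049]), array([0.02395878, 0.04684641]), -82.33373880386353)
[436.5 249.7  67. ] [ 0.4519 -0.36    0.029 ] (array([ 0.45153218, -0.36256785]), array([0.01494855, 0.04114792]), -0.9539642333984375)
[454. 249.  84.] [ 0.455  -0.4121  0.029 ] (array([ 0.45531113, -0.41503921]), array([0.01804566, 0.04176309]), -1.1942596435546875)
[419.7 248.5  96. ] [ 0.4546 -0.3101  0.029 ] (array([ 0.45624473, -0.31294067]), array([0.04087135, 0.02393164]), 1.0914373397827148)
[337.2 165.7 102. ] [ 0.693  -0.0675  0.029 ] (array([ 0.69442046, -0.06886904]), array([0.02581582, 0.04257695]), -83.57060766220093)
[270.7 164.5 104. ] [0.6914 0.1288 0.029 ] (array([0.69326357, 0.12870255]), array([0.04301861, 0.0258825 ]), 75.95563507080078)
slide [ 0.036  -0.0515 -0.0007] spin 0 yaw_y -90.9 q6 72 rows 2
```

All four rack bars lie in the tray. The first loose bar is at (0.6955, -0.068); its sleeve measures 24x47 mm on the z=24 mm plane, which fits. I go above it, turning as I go.

>>> arm_command --increments '[{"slide": [0.09, -0.052, 0], "spin": 82, "gripper": 0.2}, {"slide": [0.09, -0.052, 0], "spin": 82, "gripper": 0.2}, {"slide": [0.09, -0.052, 0], "spin": 82, "gripper": 0.2}, {"slide": [0.09, -0.052, 0], "spin": 82, "gripper": 0.2}, {"slide": [0.09, -0.052, 0], "spin": 82, "gripper": 0.2}, {"slide": [0.09, -0.052, 0], "spin": 82, "gripper": 0.2}, {"slide": [0.09, -0.052, 0], "spin": 82, "gripper": 0.2}, {"slide": [0.09, -0.052, 0], "spin": 82, "gripper": 0.2}]'

```text
t: 18.75
tool_pos: [0.6809, -0.073, 0.2282]
tool_rot: [-2.735, 1.543, -0.009]
contact_force: [-0.6, 0.5, 0.3]
opening: 0.0518
grip_force: 0.0
```

```bash
python3 -c "
from h import *
t=cam('top')
for b in orange(t): print(np.round(b[:3],1),plane(t,*b[:2],.029).round(4))
go(.695,-.068,.15,7.5)"
```

```text
[436.5 249.8  67.5] [ 0.4518 -0.3601  0.029 ]
[453.8 248.8  77.5] [ 0.4555 -0.4115  0.029 ]
[402.4 248.6  97.5] [ 0.4533 -0.2591  0.029 ]
[419.5 248.   97.5] [ 0.4558 -0.3096  0.029 ]
[270.6 164.6 104. ] [0.6911 0.129  0.029 ]
slide [ 0.0026 -0.0144  0.0783] spin 23.4 yaw_y -149.1 q6 137 rows 4
```

>>> arm_command --increments '[{"slide": [0.003, -0.014, 0.04], "spin": 23.4, "gripper": 0.2}, {"slide": [0.003, -0.014, 0.06], "spin": 23.4, "gripper": 0.2}, {"slide": [0.003, -0.014, 0.06], "spin": 23.4, "gripper": 0.2}, {"slide": [0.003, -0.014, 0.06], "spin": 23.4, "gripper": 0.2}, {"slide": [0.003, -0.014, 0.06], "spin": 23.4, "gripper": 0.2}, {"slide": [0.003, -0.014, 0.06], "spin": 23.4, "gripper": 0.2}]'

```text
t: 19.3
tool_pos: [0.6944, -0.0681, 0.1668]
tool_rot: [-2.374, 2.055, -0.006]
contact_force: [0.6, -0.6, 0.9]
opening: 0.0512
grip_force: 0.0
```

```bash
python3 -c "
from h import *
c=cam('wrist'); save(c['im'],'w5.png')
for b in orange(c,150): print(np.round(b[:3],1),plane(c,*b[:2],.022).round(4),steel_axis(c,b,.024))
go(.695,-.068,.077,7.5)"
```

```text
[ 280.1  226.6 1913.5] [ 0.6958 -0.0673  0.022 ] (array([ 0.69570239, -0.06666394]), array([0.02367626, 0.04696023]), -82.16305541992188)
slide [-0.0001 -0.0004  0.0896] spin 0.7 yaw_y -171.8 q6 160 rows 3
```

View pics/w5.png

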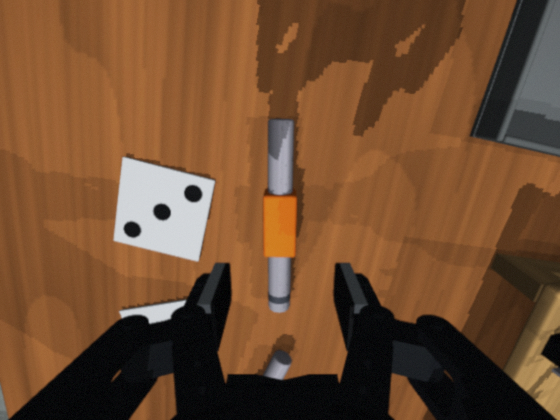

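The wrist view shows the loose bar's sleeve centred and aligned between the fingers at (280,227). Both wrist poses agree to 0.5 mm, which confirms its height. I descend and grip.

>>> arm_command --increments '[{"slide": [-0.001, -0.001, 0.04], "spin": 0, "gripper": 0.2}, {"slide": [-0.001, -0.001, 0.075], "spin": 0, "gripper": 0.2}, {"slide": [-0.001, -0.001, 0.088], "spin": 0, "gripper": 0.2}, {"slide": [-0.001, -0.001, 0.088], "spin": 0, "gripper": 0.2}, {"slide": [-0.001, -0.001, 0.088], "spin": 0, "gripper": -0.8}, {"slide": [-0.001, -0.001, 0.088], "spin": 0, "gripper": -0.8}, {"slide": [-0.001, -0.001, 0.088], "spin": 0, "gripper": -0.8}, {"slide": [-0.001, -0.001, 0.088], "spin": 0, "gripper": -0.8}]' --newtons 70

```text
t: 20.02
tool_pos: [0.6962, -0.067, 0.0795]
tool_rot: [-2.371, 2.058, -0.007]
contact_force: [-1.1, 1.1, 4.3]
opening: 0.0222
grip_force: 71.1
```

>>> arm_command --increments '[{"slide": [0, 0, -0.04], "spin": 0, "gripper": -0.8}, {"slide": [0, 0, -0.08], "spin": 0, "gripper": -0.8}, {"slide": [0, 0, -0.12], "spin": 0, "gripper": -0.8}, {"slide": [0, 0, -0.15], "spin": 0, "gripper": -0.8}, {"slide": [0, 0, -0.15], "spin": 0, "gripper": -0.8}]'

```text
t: 20.43
tool_pos: [0.698, -0.0672, 0.2374]
tool_rot: [-2.366, 2.054, -0.023]
contact_force: [1.1, 0.3, -0.4]
opening: 0.0224
grip_force: 70.4
```

```bash
python3 -c "
from h import *
go(.456,-.21,.23,89)"
```

```text
slide [0.1073 0.2598 0.0039] spin -80.9 yaw_y -171.9 q6 160 rows 12
```

>>> arm_command --increments '[{"slide": [0.107, 0.26, 0], "spin": -81, "gripper": -0.8}, {"slide": [0.107, 0.26, 0], "spin": -81, "gripper": -0.8}, {"slide": [0.107, 0.26, 0], "spin": -81, "gripper": -0.8}, {"slide": [0.107, 0.26, 0], "spin": -81, "gripper": -0.8}, {"slide": [0.107, 0.26, 0], "spin": -81, "gripper": -0.8}, {"slide": [0.107, 0.26, 0], "spin": -81, "gripper": -0.8}, {"slide": [0.107, 0.26, 0], "spin": -81, "gripper": -0.8}, {"slide": [0.107, 0.26, 0], "spin": -81, "gripper": -0.8}]'

```text
t: 21.1
tool_pos: [0.4475, -0.2107, 0.2248]
tool_rot: [3.065, -0.682, -0.005]
contact_force: [0.6, -0.1, -2.0]
opening: 0.0221
grip_force: 70.5
```

```bash
python3 -c "
from h import *
go(.456,-.21,.23,89)"
```

```text
slide [ 0.0074 -0.0042 -0.0052] spin -24.1 yaw_y -115.1 q6 81 rows 4
```

>>> arm_command --increments '[{"slide": [0.006, -0.004, 0], "spin": -24, "gripper": -0.8}, {"slide": [0.006, -0.004, 0.01], "spin": -24, "gripper": -0.8}, {"slide": [0.006, -0.004, 0.02], "spin": -24, "gripper": -0.8}, {"slide": [0.006, -0.004, 0.05], "spin": -24, "gripper": -0.8}, {"slide": [0.006, -0.004, 0.09], "spin": -24, "gripper": -0.8}, {"slide": [0.006, -0.004, 0.12], "spin": -24, "gripper": -0.8}, {"slide": [0.006, -0.004, 0.135], "spin": -24, "gripper": -0.8}, {"slide": [0.006, -0.004, 0.135], "spin": -24, "gripper": -0.8}]'

```text
t: 21.77
tool_pos: [0.4567, -0.2065, 0.087]
tool_rot: [-3.138, 0.032, 0.009]
contact_force: [0.3, 0.4, -2.1]
opening: 0.0223
grip_force: 70.5
```

>>> arm_command --increments '[{"slide": [0, 0, 0], "spin": 0, "gripper": -0.25}, {"slide": [0, 0, 0], "spin": 0, "gripper": -0.25}, {"slide": [0, 0, -0.04], "spin": 0, "gripper": -0.25}, {"slide": [0, 0, -0.08], "spin": 0, "gripper": -0.25}, {"slide": [0.02, -0.02, -0.11], "spin": -5, "gripper": 0.2}, {"slide": [0.04, -0.05, -0.14], "spin": -12, "gripper": 0.2}, {"slide": [0.06, -0.08, -0.14], "spin": -19, "gripper": 0.2}, {"slide": [0.08, -0.11, -0.14], "spin": -26, "gripper": 0.2}]'

```text
t: 22.43
tool_pos: [0.5444, -0.0991, 0.2382]
tool_rot: [3.061, 0.682, 0.016]
contact_force: [0.2, -0.2, -0.1]
opening: 0.0512
grip_force: 0.0
```

```bash
python3 -c "
from h import *
t=cam('top')
for b in orange(t): print(np.round(b[:3],1),plane(t,*b[:2],.029).round(4),steel_axis(t,b,.022)[2])
go(.69,.129,.2,-14)"
```

```text
[436.5 249.8  67.5] [ 0.4518 -0.3601  0.029 ] -0.9539642333984375
[454.  248.7  77.5] [ 0.4558 -0.412   0.029 ] -1.1989059448242188
[419.7 248.4  90.5] [ 0.4548 -0.3101  0.029 ] -0.7767257690429688
[270.7 164.5  99. ] [0.6915 0.1287 0.029 ] 75.23971557617188
slide [ 0.2259 -0.1393  0.0386] spin -50.4 yaw_y -64.4 q6 47 rows 8
```

>>> arm_command --increments '[{"slide": [0.225, -0.14, 0], "spin": -50, "gripper": 0.2}, {"slide": [0.225, -0.14, 0], "spin": -50, "gripper": 0.2}, {"slide": [0.225, -0.14, 0], "spin": -50, "gripper": 0.2}, {"slide": [0.225, -0.14, 0], "spin": -50, "gripper": 0.2}, {"slide": [0.225, -0.14, 0], "spin": -50, "gripper": 0.2}, {"slide": [0.225, -0.14, 0.02], "spin": -50, "gripper": 0.2}, {"slide": [0.225, -0.14, 0.05], "spin": -50, "gripper": 0.2}, {"slide": [0.225, -0.14, 0.06], "spin": -50, "gripper": 0.2}]'

```text
t: 23.15
tool_pos: [0.6872, 0.1255, 0.1691]
tool_rot: [-2.487, -1.917, 0.0]
contact_force: [-1.5, 0.2, -2.3]
opening: 0.0515
grip_force: 0.0
```

```bash
python3 -c "
from h import *
c=cam('wrist')
for b in orange(c,150): print(np.round(b[:3],1),plane(c,*b[:2],.022).round(4),steel_axis(c,b,.024))
t=cam('top')
for b in orange(t): print(np.round(b[:3],1),plane(t,*b[:2],.029).round(4),steel_axis(t,b,.022)[2])
go(.69,.129,.077,-14.5)"
```

```text
[ 291.   212.6 2003. ] [0.6953 0.1321 0.022 ] (array([0.69537944, 0.13269238]), array([0.04883234, 0.02389784]), 75.59651184082031)
[435.8 249.4  99.5] [ 0.4527 -0.3579  0.029 ] -0.9212570190429688
[453.4 248.8  99.5] [ 0.4555 -0.4102  0.029 ] -1.1519699096679688
[403.  249.   82.5] [ 0.4521 -0.2609  0.029 ] 1.105083703994751
[419.6 248.5  95. ] [ 0.4546 -0.31    0.029 ] 1.0919690132141113
[385.  248.1  82.5] [ 0.4537 -0.2083  0.029 ] -0.209808349609375
slide [0.0077 0.003  0.0919] spin -0.7 yaw_y -15.2 q6 19 rows 3
```

>>> arm_command --increments '[{"slide": [0.009, 0.007, 0.02], "spin": 0, "gripper": 0.2}, {"slide": [0.009, 0.007, 0.03], "spin": 0, "gripper": 0.2}, {"slide": [0.009, 0.007, 0.03], "spin": 0, "gripper": 0.2}]'

```text
t: 23.5
tool_pos: [0.695, 0.1277, 0.1405]
tool_rot: [-2.496, -1.906, 0.003]
contact_force: [-0.5, -1.0, -0.9]
opening: 0.0511
grip_force: 0.0
```

```bash
python3 -c "
from h import *
c=cam('wrist')
for b in orange(c,150): print(np.round(b[:3],1),plane(c,*b[:2],.022).round(4),steel_axis(c,b,.024))
go(.695,.131,.077,-14.5)"
```

```text
[ 280.8  232.5 2492.5] [0.6952 0.1322 0.022 ] (array([0.69510581, 0.13255444]), array([0.04905185, 0.02334362]), 75.74085998535156)
slide [ 0.0032 -0.0011  0.0644] spin -0.8 yaw_y -15.3 q6 20 rows 2
```

>>> arm_command --increments '[{"slide": [0.004, -0.001, 0.04], "spin": 0, "gripper": 0.2}, {"slide": [0.004, -0.001, 0.06], "spin": 0, "gripper": 0.2}, {"slide": [0.004, -0.001, 0.063], "spin": 0, "gripper": 0.2}, {"slide": [0.004, -0.001, 0.063], "spin": 0, "gripper": -0.8}, {"slide": [0.004, -0.001, 0.063], "spin": 0, "gripper": -0.8}, {"slide": [0.004, -0.001, 0.063], "spin": 0, "gripper": -0.8}, {"slide": [0.004, -0.001, 0.063], "spin": 0, "gripper": -0.8}]' --newtons 70

```text
t: 24.13
tool_pos: [0.6975, 0.1327, 0.0812]
tool_rot: [2.494, 1.907, 0.006]
contact_force: [-1.0, -1.2, 3.9]
opening: 0.022
grip_force: 71.1
```

>>> arm_command --increments '[{"slide": [0, 0, -0.04], "spin": 0, "gripper": -0.8}, {"slide": [0, 0, -0.08], "spin": 0, "gripper": -0.8}, {"slide": [0, 0, -0.12], "spin": 0, "gripper": -0.8}, {"slide": [0, 0, -0.15], "spin": 0, "gripper": -0.8}, {"slide": [0, 0, -0.15], "spin": 0, "gripper": -0.8}]'

```text
t: 24.55
tool_pos: [0.6998, 0.1333, 0.2397]
tool_rot: [2.488, 1.903, 0.023]
contact_force: [1.4, 0.6, -0.8]
opening: 0.0221
grip_force: 70.5
```

```bash
python3 -c "
from h import *
go(.456,-.172,.23,89)"
```

```text
slide [-0.3585 -0.1555  0.0051] spin 75.8 yaw_y -15.2 q6 20 rows 11
```

Slot six would put the fingers against the tray wall. I lay the last bar crosswise on two sleeves instead, which is allowed and puts its middle at about 41 mm.

```bash
python3 -c "
from h import *
go(.457,-.335,.225,0)"
```

```text
slide [-0.5156 -0.1119  0.0099] spin -15.2 yaw_y -15.2 q6 20 rows 13
```

>>> arm_command --increments '[{"slide": [-0.515, -0.112, 0.005], "spin": -15, "gripper": -0.8}, {"slide": [-0.515, -0.112, 0.005], "spin": -15, "gripper": -0.8}, {"slide": [-0.515, -0.112, 0.005], "spin": -15, "gripper": -0.8}, {"slide": [-0.515, -0.112, 0.005], "spin": -15, "gripper": -0.8}, {"slide": [-0.515, -0.112, 0.005], "spin": -15, "gripper": -0.8}, {"slide": [-0.515, -0.112, 0.005], "spin": -15, "gripper": -0.8}, {"slide": [-0.515, -0.112, 0.005], "spin": -15, "gripper": -0.8}, {"slide": [-0.515, -0.112, 0.005], "spin": -15, "gripper": -0.8}]'

```text
t: 25.22
tool_pos: [0.5407, -0.1642, 0.2247]
tool_rot: [2.225, 2.218, 0.0]
contact_force: [0.8, -0.6, -2.0]
opening: 0.0226
grip_force: 70.4
```

```bash
python3 -c "
from h import *
go(.457,-.335,.13,0)"
```

```text
slide [-0.171  -0.0832  0.0947] spin -0.2 yaw_y -0.2 q6 -24 rows 6
```

>>> arm_command --increments '[{"slide": [-0.03, -0.015, 0], "spin": 0, "gripper": -0.8}, {"slide": [-0.06, -0.03, 0], "spin": 0, "gripper": -0.8}, {"slide": [-0.09, -0.045, 0], "spin": 0, "gripper": -0.8}, {"slide": [-0.12, -0.06, 0.01], "spin": 0, "gripper": -0.8}, {"slide": [-0.15, -0.075, 0.03], "spin": 0, "gripper": -0.8}, {"slide": [-0.17, -0.082, 0.06], "spin": 0, "gripper": -0.8}, {"slide": [-0.17, -0.082, 0.09], "spin": 0, "gripper": -0.8}, {"slide": [-0.17, -0.082, 0.09], "spin": 0, "gripper": -0.8}]'

```text
t: 25.88
tool_pos: [0.4556, -0.3308, 0.1279]
tool_rot: [-2.219, -2.206, 0.0]
contact_force: [-1.4, 1.3, -2.6]
opening: 0.0228
grip_force: 70.3
```

```bash
python3 -c "
from h import *
go(.457,-.335,.11,0)"
```

```text
slide [-0.0044  0.0015  0.0179] spin -0.3 yaw_y -0.3 q6 -43 rows 1
```

>>> arm_command --increments '[{"slide": [-0.003, 0, 0.008], "spin": 0, "gripper": -0.8}, {"slide": [-0.003, 0, 0.016], "spin": 0, "gripper": -0.8}, {"slide": [-0.003, 0, 0.017], "spin": 0, "gripper": -0.8}, {"slide": [-0.003, 0, 0.017], "spin": 0, "gripper": -0.1}, {"slide": [-0.003, 0, 0.017], "spin": 0, "gripper": -0.1}, {"slide": [-0.003, 0, 0.017], "spin": 0, "gripper": -0.1}, {"slide": [-0.003, 0, -0.02], "spin": 0, "gripper": -0.1}, {"slide": [-0.003, 0, -0.06], "spin": 0, "gripper": -0.1}]'

```text
t: 26.55
tool_pos: [0.4585, -0.3342, 0.1932]
tool_rot: [-2.22, -2.214, 0.0]
contact_force: [-0.1, -1.1, 1.1]
opening: 0.0384
grip_force: 0.0
```

>>> arm_command --increments '[{"slide": [0.02, 0, -0.04], "spin": 0, "gripper": -1}, {"slide": [0.06, 0, -0.05], "spin": 0, "gripper": -1}, {"slide": [0.1, 0, -0.05], "spin": 0, "gripper": -1}, {"slide": [0.14, 0, -0.05], "spin": 0, "gripper": -1}, {"slide": [0.18, 0, -0.05], "spin": 0, "gripper": -1}, {"slide": [0.22, 0, -0.05], "spin": 0, "gripper": -1}, {"slide": [0.26, 0, -0.05], "spin": 0, "gripper": -1}, {"slide": [0.3, 0, -0.05], "spin": 0, "gripper": -1}]'

```text
t: 27.22
tool_pos: [0.4606, -0.0338, 0.2464]
tool_rot: [2.223, 2.216, 0.003]
contact_force: [0.7, -0.0, -0.6]
opening: 0.0
grip_force: 0.0
```

```bash
python3 -c "
from h import *
go(.38,.38,.26,0)"
```

```text
slide [ 0.4135 -0.0819 -0.0141] spin -0.2 yaw_y -0.2 q6 -13 rows 11
```

>>> arm_command --increments '[{"slide": [0.04, 0, -0.005], "spin": 0, "gripper": -1}, {"slide": [0.08, 0, -0.01], "spin": 0, "gripper": -1}, {"slide": [0.12, 0, -0.014], "spin": 0, "gripper": -1}, {"slide": [0.16, 0, -0.014], "spin": 0, "gripper": -1}, {"slide": [0.2, 0, -0.014], "spin": 0, "gripper": -1}, {"slide": [0.24, 0, -0.014], "spin": 0, "gripper": -1}, {"slide": [0.28, 0, -0.014], "spin": 0, "gripper": -1}, {"slide": [0.31, 0, -0.014], "spin": 0, "gripper": -1}]'

```text
t: 27.88
tool_pos: [0.4613, 0.2776, 0.2604]
tool_rot: [2.222, 2.22, 0.005]
contact_force: [1.6, -0.7, 0.8]
opening: -0.0002
grip_force: 0.0
```

```bash
python3 -c "
from h import *
print(status.get_obs()['tool_pos'])
c=cam('wrist'); save(cv2.rotate(c['im'],cv2.ROTATE_90_CLOCKWISE),'w6.png')
t=cam('top'); save(t['im'],'t2.png')
for b in orange(t): print(np.round(b[:3],1),plane(t,*b[:2],.029).round(4),steel_axis(t,b,.022)[2])
"
```

```text
[0.46127434 0.27759379 0.26043494]
[431.  249.6 174. ] [ 0.4519 -0.3435  0.029 ] -88.9440107345581
[402.1 249.   78. ] [ 0.4519 -0.2582  0.029 ] -0.43035125732421875
[384.8 248.3  92.5] [ 0.453  -0.2076  0.029 ] -5.535728454589844
```

View pics/w6.png

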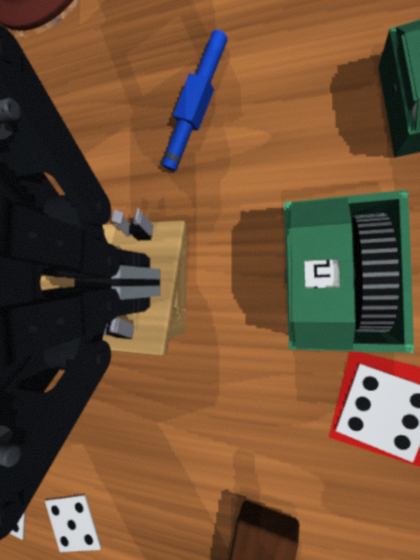

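The picture (180° from upright) shows the digit in the window at (322,272), the bare wheel at (378,272), the 6-dot card at (385,415) and the closed fingertips at (150,283). I zoom in on the digit and locate the counter.

```bash
python3 -c "
from h import *
c=cam('wrist'); r=cv2.rotate(c['im'],cv2.ROTATE_90_CLOCKWISE)
cr=cv2.rotate(r[180:370,260:420],cv2.ROTATE_180); save(cv2.resize(cr,None,fx=3,fy=3,interpolation=cv2.INTER_CUBIC),'dig1.png')
P=lambda x,y,z: plane(c,y,419-x,z).round(4)
print('wheel edges y',P(358,272,.094),P(399,272,.094),'mid',P(378,272,.094))
print('window',P(322,272,.088))
print('casing',P(286,201,.066),P(408,193,.066),P(412,349,.066),P(290,347,.066))
W=ray(c,272,419-378)
t=cam('top')
print('hood mid/wheel from top',plane(t,169,243,.094),plane(t,183,242.5,.088))
h=cv2.cvtColor(t['im'],cv2.COLOR_RGB2HSV)
v=cv2.cvtColor(t['im'],cv2.COLOR_RGB2GRAY)[215:272,155:205]; save(cv2.resize(t['im'][215:272,155:205],None,fx=10,fy=10,interpolation=cv2.INTER_CUBIC),'tc.png')
go(.455,.402,.26,0)
"
```

```text
wheel edges y [0.4543 0.3894 0.094 ] [0.4544 0.4144 0.094 ] mid [0.4543 0.4018 0.094 ]
window [0.4539 0.3662 0.088 ]
casing [0.3955 0.3392 0.066 ] [0.3956 0.4271 0.066 ] [0.51  0.43  0.066] [0.5138 0.3426 0.066 ]
hood mid/wheel from top [0.45190982 0.40042959 0.094     ] [0.45441871 0.36352796 0.088     ]
slide [ 0.1269 -0.0067 -0.0003] spin -0.1 yaw_y -0.1 q6 23 rows 4
```

View pics/dig1.png

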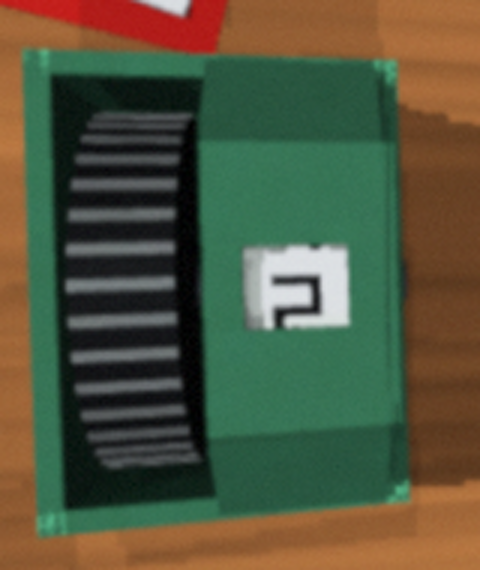

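Upright, the window shows the top half of a 2 sitting low, so the wheel is at roughly 1.75 digits. It needs about +4.25 digits, or 123 mm of rim. The wheel top is at (0.454, 0.402), by both the wrist and top views. I come down just behind the top.

>>> arm_command --increments '[{"slide": [0.04, -0.01, 0], "spin": 0, "gripper": -1}, {"slide": [0.08, -0.02, 0], "spin": 0, "gripper": -1}, {"slide": [0.1, -0.027, 0], "spin": 0, "gripper": -1}, {"slide": [0.125, -0.027, 0.02], "spin": 0, "gripper": -1}, {"slide": [0.125, -0.027, 0.05], "spin": 0, "gripper": -1}, {"slide": [0.125, -0.027, 0.075], "spin": 0, "gripper": -1}, {"slide": [0.125, -0.027, 0.082], "spin": 0, "gripper": -1}, {"slide": [0.125, -0.027, 0.082], "spin": 0, "gripper": -1}]'

```text
t: 28.75
tool_pos: [0.4342, 0.3974, 0.1743]
tool_rot: [-2.226, -2.216, 0.008]
contact_force: [-0.1, -0.6, -0.5]
opening: 0.0002
grip_force: 0.0
```

```bash
python3 -c "
from h import *
o=status.get_obs();print(o['tool_pos'],o['contact_force'])
c=cam('wrist'); save(cv2.rotate(c['im'],cv2.ROTATE_90_COUNTERCLOCKWISE),'w7.png')
go(.434,.402,.165,0)
"
```

```text
[0.43423163 0.39740996 0.17426912] [-0.08090966 -0.61855779 -0.46398036]
slide [ 0.0038 -0.0012  0.0116] spin -0.3 yaw_y -0.3 q6 36 rows 1
```

View pics/w7.png

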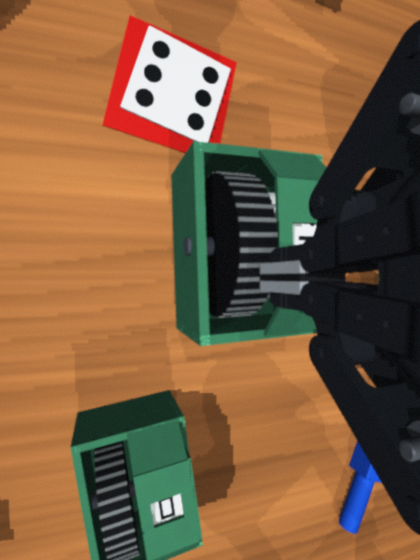

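```bash
python3 -c "
from h import *
c=cam('wrist')
P=lambda x,y,z: plane(c,559-y,x,z).round(4)
for q in((237,245),(275,245)): print('rim',P(*q,.094))
for q in((261,265),(261,290),(300,278)): print('tip',P(*q,.1013))
for p in((.434,.397+.011,.1013),(.454,.391,.094),(.454,.413,.094)):
  u,v=proj(c,np.array(p)); print(v.round(),(559-u).round())
"
```

```text
rim [0.4516 0.4147 0.094 ]
rim [0.4523 0.3924 0.094 ]
tip [0.4411 0.4047 0.1013]
tip [0.4284 0.4047 0.1013]
tip [0.4344 0.3816 0.1013]
255.0 279.0
277.0 242.0
240.0 241.0
```

>>> arm_command --increments '[{"slide": [0.009, 0.006, 0.0], "spin": 0, "gripper": -1}, {"slide": [0.009, 0.006, 0.004], "spin": 0, "gripper": -1}, {"slide": [0.009, 0.006, 0.008], "spin": 0, "gripper": -1}, {"slide": [0.009, 0.006, 0.008], "spin": 0, "gripper": -1}]' --newtons 40

```text
t: 29.18
tool_pos: [0.4412, 0.4081, 0.1691]
tool_rot: [2.225, 2.217, 0.0]
contact_force: [-0.5, 0.2, -0.0]
opening: -0.0001
grip_force: 0.0
```

>>> arm_command --increments '[{"slide": [0, 0, 0.002], "spin": 0, "gripper": -1}, {"slide": [0, 0, 0.002], "spin": 0, "gripper": -1}]'

```text
t: 29.35
tool_pos: [0.4408, 0.4081, 0.1666]
tool_rot: [-2.225, -2.218, 0.001]
contact_force: [-0.4, -0.8, -0.3]
opening: -0.0005
grip_force: 0.0
```

>>> arm_command --increments '[{"slide": [0, 0, 0.002], "spin": 0, "gripper": -1}, {"slide": [0, 0, 0.002], "spin": 0, "gripper": -1}]'

```text
t: 29.52
tool_pos: [0.4413, 0.4084, 0.1659]
tool_rot: [2.224, 2.218, 0.0]
contact_force: [-1.1, -1.3, 4.0]
opening: 0.0
grip_force: 1.9
```

>>> arm_command --increments '[{"slide": [0, 0, 0.001], "spin": 0, "gripper": -1}, {"slide": [0, 0.005, 0.001], "spin": 0, "gripper": -1}, {"slide": [0, 0.01, 0.001], "spin": 0, "gripper": -1}, {"slide": [0, 0.015, 0.001], "spin": 0, "gripper": -1}, {"slide": [0, 0.02, 0.001], "spin": 0, "gripper": -1}, {"slide": [0, 0.025, 0.001], "spin": 0, "gripper": -1}, {"slide": [0, 0.028, 0.001], "spin": 0, "gripper": -1}, {"slide": [0, 0.028, 0.001], "spin": 0, "gripper": -1}]'

```text
t: 30.18
tool_pos: [0.4703, 0.409, 0.1653]
tool_rot: [2.225, 2.217, 0.006]
contact_force: [1.9, 1.0, 4.9]
opening: -0.0001
grip_force: 2.9
```

```bash
python3 -c "
from h import *
o=status.get_obs();print(o['tool_pos'],o['contact_force'])
c=cam('wrist'); save(cv2.resize(cv2.rotate(c['im'],cv2.ROTATE_90_COUNTERCLOCKWISE)[100:400,100:400],None,fx=2,fy=2,interpolation=cv2.INTER_CUBIC),'w8.png')
t=cam('top'); save(cv2.resize(t['im'][215:272,155:205],None,fx=10,fy=10,interpolation=cv2.INTER_CUBIC),'tc2.png')
"
```

```text
[0.47026339 0.40897459 0.1652542 ] [1.93452531 1.0127795  4.8530509 ]
```

>>> arm_command --increments '[{"slide": [0, 0, -0.015], "spin": 0, "gripper": -1}, {"slide": [0, 0, -0.02], "spin": 0, "gripper": -1}, {"slide": [0, -0.015, -0.02], "spin": 0, "gripper": -1}, {"slide": [0, -0.03, -0.02], "spin": 0, "gripper": -1}, {"slide": [0, -0.03, -0.015], "spin": 0, "gripper": -1}, {"slide": [0, -0.03, -0.005], "spin": 0, "gripper": -1}, {"slide": [0, -0.03, 0], "spin": 0, "gripper": -1}, {"slide": [0, -0.03, 0], "spin": 0, "gripper": -1}]'

```text
t: 30.95
tool_pos: [0.4399, 0.4086, 0.1654]
tool_rot: [2.224, 2.217, 0.0]
contact_force: [-3.4, -3.2, 9.7]
opening: 0.0001
grip_force: 5.1
```

>>> arm_command --increments '[{"slide": [0, 0, 0.0], "spin": 0, "gripper": -1}, {"slide": [0, 0.005, 0.001], "spin": 0, "gripper": -1}, {"slide": [0, 0.01, 0.001], "spin": 0, "gripper": -1}, {"slide": [0, 0.015, 0.001], "spin": 0, "gripper": -1}, {"slide": [0, 0.02, 0.001], "spin": 0, "gripper": -1}, {"slide": [0, 0.025, 0.001], "spin": 0, "gripper": -1}, {"slide": [0, 0.03, 0.001], "spin": 0, "gripper": -1}, {"slide": [0, 0.03, 0.001], "spin": 0, "gripper": -1}]'

```text
t: 31.62
tool_pos: [0.4719, 0.4092, 0.1647]
tool_rot: [2.225, 2.216, 0.009]
contact_force: [2.7, 1.2, 7.1]
opening: 0.0003
grip_force: 4.0
```

```bash
python3 -c "
from h import *
c=cam('wrist'); save(cv2.rotate(c['im'],cv2.ROTATE_90_COUNTERCLOCKWISE)[100:400,100:400],'w9.png')
"
```

```text
(no output)
```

View pics/tc2.png

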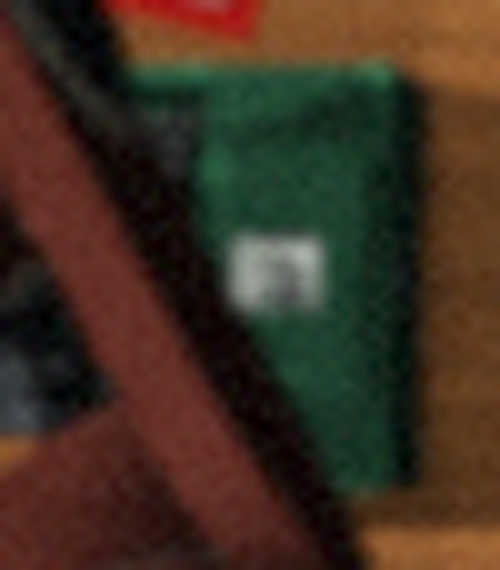

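>>> arm_command --increments '[{"slide": [0, 0, -0.015], "spin": 0, "gripper": -1}, {"slide": [0, 0, -0.02], "spin": 0, "gripper": -1}, {"slide": [0, -0.015, -0.02], "spin": 0, "gripper": -1}, {"slide": [0, -0.03, -0.02], "spin": 0, "gripper": -1}, {"slide": [0, -0.03, -0.015], "spin": 0, "gripper": -1}, {"slide": [0, -0.03, -0.005], "spin": 0, "gripper": -1}, {"slide": [0, -0.03, -0.001], "spin": 0, "gripper": -1}, {"slide": [0, -0.03, -0.001], "spin": 0, "gripper": -1}]'

```text
t: 32.33
tool_pos: [0.4404, 0.4088, 0.1655]
tool_rot: [2.225, 2.217, 0.001]
contact_force: [-2.6, -2.3, 11.0]
opening: -0.0001
grip_force: 5.4
```

>>> arm_command --increments '[{"slide": [0, 0, 0.0], "spin": 0, "gripper": -1}, {"slide": [0, 0.005, 0.0], "spin": 0, "gripper": -1}, {"slide": [0, 0.01, 0.0], "spin": 0, "gripper": -1}, {"slide": [0, 0.015, 0.0], "spin": 0, "gripper": -1}, {"slide": [0, 0.02, 0.0], "spin": 0, "gripper": -1}, {"slide": [0, 0.025, 0.0], "spin": 0, "gripper": -1}, {"slide": [0, 0.03, 0.0], "spin": 0, "gripper": -1}, {"slide": [0, 0.03, 0.0], "spin": 0, "gripper": -1}]'

```text
t: 33.0
tool_pos: [0.4716, 0.4091, 0.1649]
tool_rot: [2.226, 2.216, 0.008]
contact_force: [1.6, 1.6, 5.6]
opening: -0.0002
grip_force: 3.3
```

>>> arm_command --increments '[{"slide": [0, 0, -0.02], "spin": 0, "gripper": -1}, {"slide": [-0.03, -0.01, -0.05], "spin": 0, "gripper": -1}, {"slide": [-0.06, -0.01, -0.07], "spin": 0, "gripper": -1}, {"slide": [-0.09, -0.01, -0.09], "spin": 0, "gripper": -1}, {"slide": [-0.12, -0.01, -0.09], "spin": 0, "gripper": -1}, {"slide": [-0.13, -0.01, -0.09], "spin": 0, "gripper": -1}, {"slide": [-0.13, -0.01, -0.09], "spin": 0, "gripper": -1}]'

```text
t: 33.58
tool_pos: [0.4588, 0.2764, 0.2526]
tool_rot: [-2.229, -2.214, 0.002]
contact_force: [0.4, 1.4, -0.7]
opening: -0.0
grip_force: 0.0
```

```bash
python3 -c "
from h import *
c=cam('wrist'); print(status.get_obs()['tool_pos'])
u,v=proj(c,np.array([.4542,.3662,.088])); r=cv2.rotate(c['im'],cv2.ROTATE_90_COUNTERCLOCKWISE); x,y=int(v),int(559-u); print(x,y)
save(cv2.resize(r[max(0,y-60):y+60,max(0,x-60):x+80],None,fx=4,fy=4,interpolation=cv2.INTER_CUBIC),'dig2.png')
"
```

```text
[0.45859332 0.27755639 0.2523229 ]
93 283
```

View pics/dig2.png

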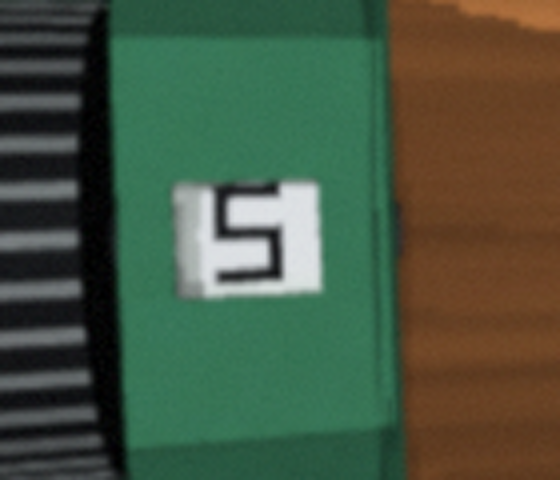

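The window shows 5, mid-bar at (245,233) against the window centre at 240, so the wheel is at about 5.05. It needs about 27.5 mm more rim.

>>> arm_command --increments '[{"slide": [0.04, -0.005, 0], "spin": 0, "gripper": -1}, {"slide": [0.08, -0.01, 0], "spin": 0, "gripper": -1}, {"slide": [0.11, -0.02, 0.02], "spin": 0, "gripper": -1}, {"slide": [0.13, -0.02, 0.05], "spin": 0, "gripper": -1}, {"slide": [0.13, -0.02, 0.075], "spin": 0, "gripper": -1}, {"slide": [0.13, -0.02, 0.085], "spin": 0, "gripper": -1}, {"slide": [0.13, -0.02, 0.0895], "spin": 0, "gripper": -1}, {"slide": [0.13, -0.02, 0.0895], "spin": 0, "gripper": -1}]'

```text
t: 34.3
tool_pos: [0.4389, 0.4098, 0.1654]
tool_rot: [-2.223, -2.219, 0.001]
contact_force: [-1.9, -0.6, 5.7]
opening: -0.0003
grip_force: 2.8
```

>>> arm_command --increments '[{"slide": [0, 0, 0.0], "spin": 0, "gripper": -1}, {"slide": [0, 0.005, 0.0], "spin": 0, "gripper": -1}, {"slide": [0, 0.01, 0.0], "spin": 0, "gripper": -1}, {"slide": [0, 0.015, 0.0], "spin": 0, "gripper": -1}, {"slide": [0, 0.02, 0.0], "spin": 0, "gripper": -1}, {"slide": [0, 0.024, 0.0], "spin": 0, "gripper": -1}, {"slide": [0, 0.0265, 0.0], "spin": 0, "gripper": -1}, {"slide": [0, 0.0265, 0.0], "spin": 0, "gripper": -1}]'

```text
t: 34.97
tool_pos: [0.4668, 0.4099, 0.1659]
tool_rot: [-2.225, -2.217, -0.007]
contact_force: [1.9, 4.0, 5.5]
opening: -0.0001
grip_force: 2.9
```

>>> arm_command --increments '[{"slide": [0, 0, -0.02], "spin": 0, "gripper": -1}, {"slide": [-0.03, -0.01, -0.05], "spin": 0, "gripper": -1}, {"slide": [-0.06, -0.01, -0.07], "spin": 0, "gripper": -1}, {"slide": [-0.09, -0.01, -0.09], "spin": 0, "gripper": -1}, {"slide": [-0.12, -0.01, -0.09], "spin": 0, "gripper": -1}, {"slide": [-0.13, -0.01, -0.09], "spin": 0, "gripper": -1}, {"slide": [-0.13, -0.01, -0.09], "spin": 0, "gripper": -1}]'

```text
t: 35.55
tool_pos: [0.4549, 0.2767, 0.2535]
tool_rot: [-2.228, -2.215, 0.002]
contact_force: [-0.9, 0.0, 0.7]
opening: -0.0002
grip_force: 0.0
```

```bash
python3 -c "
from h import *
c=cam('wrist'); print(status.get_obs()['tool_pos'])
u,v=proj(c,np.array([.4542,.3662,.088])); r=cv2.rotate(c['im'],cv2.ROTATE_90_COUNTERCLOCKWISE); x,y=int(v),int(559-u); print(x,y)
a=cv2.resize(r[max(0,y-60):y+60,max(0,x-60):x+80],None,fx=3,fy=3,interpolation=cv2.INTER_CUBIC)
t=cam('top'); b=cv2.resize(t['im'][195:300,350:480],None,fx=2.8,fy=2.8,interpolation=cv2.INTER_CUBIC)
h=max(a.shape[0],b.shape[0]); p=lambda m:cv2.copyMakeBorder(m,0,h-m.shape[0],0,0,cv2.BORDER_CONSTANT)
m=np.hstack([p(a),p(b)]); print(m.shape); save(m,'fin.png')
for k in orange(t): print(np.round(k[:3],1),plane(t,*k[:2],.029).round(4),steel_axis(t,k,.022)[2])
"
```

```text
[0.45475696 0.27781308 0.25321893]
93 278
(360, 784, 3)
[431.3 249.5 168.5] [ 0.4523 -0.3445  0.029 ] -88.94337320327759
[402.  249.2  80.5] [ 0.4513 -0.2581  0.029 ] -0.42083740234375
[384.8 248.1  95.5] [ 0.4536 -0.2075  0.029 ] -5.535728454589844
```

View pics/fin.png

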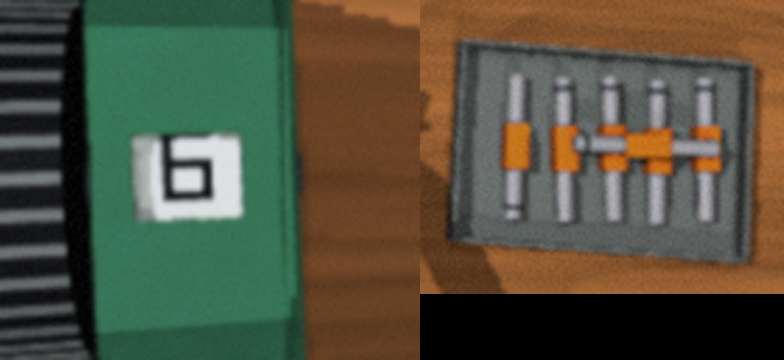

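The wheel shows a 6, about 2 mm off the window's centre (roughly 0.06 rad; 0.17 is allowed). All six bars lie flat in the tray, five side by side and one across them. The arm is clear, so I hand the job in.

```bash
python3 -c "
from h import *
print(order.finish_job())"
```

```text
the job is handed in; nothing more can be done
None
```

I handed the job in at about 36 s: all six orange-sleeved bars lie flat in the grey tray, the wheel shows 6 to match the mat card (about 0.06 rad off by picture; 0.17 allowed), and I did not touch the jar, bowl or block; the hand-in returned no verdict.

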